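Set up the bench seed counter for a bean count

ROBOT

A 6-joint arm with a two-finger parallel gripper is mounted at the origin on the work surface. World frame = base frame: x ahead of the robot, y to its left, z up, the work surface at z = 0. Lengths are in mm, angles in rad, forces in N, time in s.
With the tool pointing down it reaches from about 350 to 775 mm from the base axis. Payload 7.3 kg.
Tool frame: the origin (TCP) lies on the centre line of the jaws, within the pads' length; the fingertips stand 22 mm ahead of it and the grasp point (between the pads) lies 3 mm ahead of it; z points along the fingers, y is the direction in which the jaws open and shut (so a half turn about z gives the same grasp; the last joint's range is limited). The gripper opens to 92 mm and grips with 3 to 60 N. Pads are 19 mm wide; open, the fingers measure 130 mm over their backs; the gripper's body (75 mm by 190 mm) begins 47 mm behind the grasp point.
Start: joints at [1.203, 0.342, 1.524, -0, 1.275, -0.146], TCP at [115.476, 512.163, 223.541] pointing down, gripper open.
Joint ranges: [-2.53, 2.53], [-0.77, 2.02], [0.04, 2.7], [-1, 4.14], [0.28, 2.66], [-3.11, 3.11]. Speed limits (rad/s): [2.57, 2.57, 3.14, 3.14, 3.14, 3.14].

INTERFACE

Orientations are given as [roll, pitch, yaw] about the fixed x, y, z axes, in that order (R = Rz(yaw) Ry(pitch) Rx(roll)).
In Python, from plant import get_obs, capture, bot, spot_in gives the robot as it stands.
- The arm moves only by the shell command python3 -m handwheel 'ROWS' [OPENING]. ROWS is JSON, a list of rows, each a list of 2 entries, a list of its own where there are three numbers: the shift along the world's x, y, z in mm, then the turn, a rotation vector about the world's x, y, z in rad. In form: [[[x, y, z], [wx, wy, wz]], ...]. A call has 1 to 12 rows; each row shifts and turns the commanded pose from where the row before left it; what a row does not reach is not made up. A row lasts 1/8 s, in which the tool goes at most 62.5 mm and 10.7 degrees, less where a joint would pass 70% of its speed; a pose out of reach is approached as far as the arm can. A call is refused whole if a number of a shift passes 62.5 or a number of a turn 0.188, either way. A call with a gripper value outside its range is refused whole. OPENING is the closure, from 0 (fully open) to 1 (shut), set as the call begins (- or left out, the last holds). The fingers move at their own pace and stop on an object; the grip force is fixed at half the most. Time passes only in rows, so rows that do not move let the fingers close. It gives the time, the measured TCP pose, the force and the opening at its end, in the units of the state.
- get_obs(): the state, without advancing time (a new reading comes with each control period).
- capture(name): name is "side" or "top" or "wrist"; returns a dict with "img" (400x640x3 uint8, red, green, blue), "fx", "fy", "cx", "cy" (pixels), "k1" (the pictures are not rectified: a ray, as slopes to the right and down, at radius r is drawn at 1 + k1 r^2 times it, then the intrinsics apply), "cam_to_world" (4x4, takes a point from camera to world coordinates). Camera axes: x right, y up, looking along -z (the intrinsics and any distortion apply to the point x, -y, -z); pixel columns grow to the right and rows downward; lengths in mm; the calibration is good to about 2 mm. A picture is of the moment at which its call begins. There is no depth.
- bot.close_job(): hands the job in, once; it reports no verdict.
Trained networks look in the newest picture that a camera, given by its name, has taken for a name from the list of things; names that differ only in an ending like _2 or _b are one class to them, and where a whole thing is asked for, a point or a joint stands for the part that bears it (a point fixed in the world has none). Each returns a list of dicts, best first, with "score" (0 to 1); they miss things now and then, are a little off and sometimes report something else, mostly with a low value. They report only what shows in the picture. A call takes as long as a camera call.
- spot_in(thing, camera): "xyz" ([x, y, z] in mm, in the coordinates of the camera as it stood for that picture, good to about 4 mm: the middle of the surface that is visible of it).
The state is a dict: "time": time; "joint_positions": joint angles; "dq": joint speeds; "tau": joint torques, N m; "tool_pos": TCP position; "tcp_rot": TCP orientation; "contact_force": force on the tool from outside, world axes, zero at the start; "moment": the same for the moment, N m; "grip_width": finger opening in mm.
Only numpy, scipy, OpenCV 4.12 (cv2) and the standard library are available. Lean on these libraries where they do the work, as an engineer would, in place of code of your own. Each camera call takes 0.05 s, during which the arm holds its last target. There are 200 camera calls.

TASK

Set up the seed counter: on each steel seat fitted to it, put the plate from the cork board whose holes fit that seat's dowel pins, fully home and flat, and leave any plate that is left over lying flat on the cork board. Line up all the catch boxes, upright, in a straight closed row along the aluminium fence, each flat against the fence, the first against the fence's end stop and no gaps in between; when plates and row are ready, press the green start button fully down and let it go.

Things in the scene. Friction and masses are not known exactly. Their poses are not given: they have to be found in the camera images.
- plate_a: aluminium plate 116 x 70 x 6 mm, two 10.5 mm dowel holes on its x axis evenly either side of the middle; black upright grip bar on the middle, 14 mm thick (x), 44 mm long (y), top 40 mm above the plate's underside. The plates differ only in hole distance (72, 82 or 92 mm; which is which is not told: look or try). White dots are paint. Same turned half round. Origin: centre of underside, z up
- plate_b: aluminium plate 116 x 70 x 6 mm, two 10.5 mm dowel holes on its x axis evenly either side of the middle; black upright grip bar on the middle, 14 mm thick (x), 44 mm long (y), top 40 mm above the plate's underside. The plates differ only in hole distance (72, 82 or 92 mm; which is which is not told: look or try). White dots are paint. Same turned half round. Origin: centre of underside, z up
- plate_c: aluminium plate 116 x 70 x 6 mm, two 10.5 mm dowel holes on its x axis evenly either side of the middle; black upright grip bar on the middle, 14 mm thick (x), 44 mm long (y), top 40 mm above the plate's underside. The plates differ only in hole distance (72, 82 or 92 mm; which is which is not told: look or try). White dots are paint. Same turned half round. Origin: centre of underside, z up
- seat_1_top (a point): heavy dark steel seat block 124 x 72 x 16 mm lying on the counter (1.2 kg, leave it there); two brass dowel pins (8 mm thick, 10 mm tall, tapered tips) on its x axis evenly about the middle. The seats differ only in pin distance (72, 82 or 92 mm, not told); one may be absent. Point: centre of its top face, 53 mm above the table. Home, a plate lies flat on it; a wrong plate stays about 10 mm up on the tips
- seat_2_top (a point): heavy dark steel seat block 124 x 72 x 16 mm lying on the counter (1.2 kg, leave it there); two brass dowel pins (8 mm thick, 10 mm tall, tapered tips) on its x axis evenly about the middle. The seats differ only in pin distance (72, 82 or 92 mm, not told); one may be absent. Point: centre of its top face, 53 mm above the table. Home, a plate lies flat on it; a wrong plate stays about 10 mm up on the tips
- seat_3_top (a point): heavy dark steel seat block 124 x 72 x 16 mm lying on the counter (1.2 kg, leave it there); two brass dowel pins (8 mm thick, 10 mm tall, tapered tips) on its x axis evenly about the middle. The seats differ only in pin distance (72, 82 or 92 mm, not told); one may be absent. Point: centre of its top face, 53 mm above the table. Home, a plate lies flat on it; a wrong plate stays about 10 mm up on the tips
- board: cork board fixed on the table, 140 x 270 x 4 mm (x, y, z); the plates start side by side along its y. Origin: centre of its underside, at table height. A spare plate belongs flat on it, its middle at least 25 mm inside the long edges and 10 mm inside the short ones
- fence: L-shaped aluminium fence fixed on the table, 10 mm high, legs 14 mm wide. Origin: inner corner, at table height. Long leg: face on x = 0, from the corner 240 mm to -y; boxes stand on its -x side. End stop: face on y = 0, reaching 66 mm to -x. The first box's middle belongs at about x -0.025, y -0.025, each further one 50 mm on in -y
- box_1: a lime green open catch box, 50 x 50 mm and 50 mm tall, 4 mm walls, about 100 g; may be absent. Origin: centre of its underside, z up
- box_2: a crimson open catch box, 50 x 50 mm and 50 mm tall, 4 mm walls, about 100 g; may be absent. Origin: centre of its underside, z up
- box_3: a cream white open catch box, 50 x 50 mm and 50 mm tall, 4 mm walls, about 100 g; may be absent. Origin: centre of its underside, z up
- box_4: a blue open catch box, 50 x 50 mm and 50 mm tall, 4 mm walls, about 100 g; may be absent. Origin: centre of its underside, z up
- counter: the grey seed counter housing, fixed, 200 x 262 x 37 mm (x, y, z); it has room for three seats side by side along its y, 86 mm apart, and the button 70 mm to -x of its middle. Origin: centre of the underside
- start_top (a point): centre of the top of the green start button (30 mm across), on the robot's end of the counter; pressed straight down, it travels 6 mm and takes about 5 N to go fully down
- start (a joint): how far the start button is pressed in, m: 0 up, 0.006 fully down; it springs back
- bowl: a lime green bowl, 124 mm across, 60 mm tall: a bystander, leave it alone. Origin: centre of the underside
- jar: an amber jar, 66 mm across, 100 mm tall: a bystander, leave it alone. Origin: centre of the underside
- brush: a hand brush lying on the table: a bystander, leave it alone

How it is judged (in metres and radians):
On the way, in this order (a step that is already met when the one before it is completed fails the run):
1. every seat has its fitting plate fully home on the pins and the boxes stand in a closed row along the fence (((horizontal distance between plate_a and seat_1_top below 0.004 m and z of plate_a in the frame of seat_1_top below 0.0025 m and angle between the x axis of plate_a and the x axis of seat_1_top, either way round below 0.06 rad and angle between the z axis of plate_a and the z axis of seat_1_top, either way round below 0.05 rad) or (horizontal distance between plate_b and seat_1_top below 0.004 m and z of plate_b in the frame of seat_1_top below 0.0025 m and angle between the x axis of plate_b and the x axis of seat_1_top, either way round below 0.06 rad and angle between the z axis of plate_b and the z axis of seat_1_top, either way round below 0.05 rad) or (horizontal distance between plate_c and seat_1_top below 0.004 m and z of plate_c in the frame of seat_1_top below 0.0025 m and angle between the x axis of plate_c and the x axis of seat_1_top, either way round below 0.06 rad and angle between the z axis of plate_c and the z axis of seat_1_top, either way round below 0.05 rad)) and ((horizontal distance between plate_a and seat_2_top below 0.004 m and z of plate_a in the frame of seat_2_top below 0.0025 m and angle between the x axis of plate_a and the x axis of seat_2_top, either way round below 0.06 rad and angle between the z axis of plate_a and the z axis of seat_2_top, either way round below 0.05 rad) or (horizontal distance between plate_b and seat_2_top below 0.004 m and z of plate_b in the frame of seat_2_top below 0.0025 m and angle between the x axis of plate_b and the x axis of seat_2_top, either way round below 0.06 rad and angle between the z axis of plate_b and the z axis of seat_2_top, either way round below 0.05 rad) or (horizontal distance between plate_c and seat_2_top below 0.004 m and z of plate_c in the frame of seat_2_top below 0.0025 m and angle between the x axis of plate_c and the x axis of seat_2_top, either way round below 0.06 rad and angle between the z axis of plate_c and the z axis of seat_2_top, either way round below 0.05 rad)) and ((horizontal distance between plate_a and seat_3_top below 0.004 m and z of plate_a in the frame of seat_3_top below 0.0025 m and angle between the x axis of plate_a and the x axis of seat_3_top, either way round below 0.06 rad and angle between the z axis of plate_a and the z axis of seat_3_top, either way round below 0.05 rad) or (horizontal distance between plate_b and seat_3_top below 0.004 m and z of plate_b in the frame of seat_3_top below 0.0025 m and angle between the x axis of plate_b and the x axis of seat_3_top, either way round below 0.06 rad and angle between the z axis of plate_b and the z axis of seat_3_top, either way round below 0.05 rad) or (horizontal distance between plate_c and seat_3_top below 0.004 m and z of plate_c in the frame of seat_3_top below 0.0025 m and angle between the x axis of plate_c and the x axis of seat_3_top, either way round below 0.06 rad and angle between the z axis of plate_c and the z axis of seat_3_top, either way round below 0.05 rad)) and x of box_1 in the frame of fence between -0.033 and -0.02 m and y of box_1 in the frame of fence between -0.215 and -0.018 m and height (world z) of each of box_1, box_2, box_3, box_4 below 0.006 m and angle between each of box_1, box_2, box_3, box_4's own z axis and vertical below 0.08 rad and (angle between the x axis of box_1 and the x axis of fence, either way round below 0.14 rad or angle between the x axis of box_1 and the y axis of fence, either way round below 0.14 rad) and (horizontal distance between box_1 and box_2 below 0.058 m or horizontal distance between box_1 and box_3 below 0.058 m or horizontal distance between box_1 and box_4 below 0.058 m) and x of box_2 in the frame of fence between -0.033 and -0.02 m and y of box_2 in the frame of fence between -0.215 and -0.018 m and (angle between the x axis of box_2 and the x axis of fence, either way round below 0.14 rad or angle between the x axis of box_2 and the y axis of fence, either way round below 0.14 rad) and (horizontal distance between box_2 and box_1 below 0.058 m or horizontal distance between box_2 and box_3 below 0.058 m or horizontal distance between box_2 and box_4 below 0.058 m) and x of box_3 in the frame of fence between -0.033 and -0.02 m and y of box_3 in the frame of fence between -0.215 and -0.018 m and (angle between the x axis of box_3 and the x axis of fence, either way round below 0.14 rad or angle between the x axis of box_3 and the y axis of fence, either way round below 0.14 rad) and (horizontal distance between box_3 and box_1 below 0.058 m or horizontal distance between box_3 and box_2 below 0.058 m or horizontal distance between box_3 and box_4 below 0.058 m) and x of box_4 in the frame of fence between -0.033 and -0.02 m and y of box_4 in the frame of fence between -0.215 and -0.018 m and (angle between the x axis of box_4 and the x axis of fence, either way round below 0.14 rad or angle between the x axis of box_4 and the y axis of fence, either way round below 0.14 rad) and (horizontal distance between box_4 and box_1 below 0.058 m or horizontal distance between box_4 and box_2 below 0.058 m or horizontal distance between box_4 and box_3 below 0.058 m) and y of any of box_1, box_2, box_3, box_4 in the frame of fence above -0.033 m and (horizontal distance between any of box_1, box_2 and box_3 below 0.058 m or horizontal distance between any of box_1, box_2 and box_4 below 0.058 m) and (horizontal distance between any of box_1, box_3 and box_2 below 0.058 m or horizontal distance between any of box_1, box_3 and box_4 below 0.058 m) and (horizontal distance between any of box_1, box_4 and box_2 below 0.058 m or horizontal distance between any of box_1, box_4 and box_3 below 0.058 m)), for 0.2 s.
2. the start button is pressed fully down (value of joint start above 0.0045 m), for 0.03 s.
At the end, for the whole second after the job is handed in: Each seat has its fitting plate flat on it (4 mm, 0.06 rad); a spare lies flat on the cork board, middle well inside its edges; every box upright, within 8 mm of and square (0.14 rad) to the fence, gaps to neighbours under 8 mm, the first within 8 mm of the stop; button up; all at rest (all of step 1 and (horizontal distance between plate_a and seat_1_top below 0.01 m or horizontal distance between plate_a and seat_2_top below 0.01 m or horizontal distance between plate_a and seat_3_top below 0.01 m or (x of plate_a in the frame of board between -0.045 and 0.045 m and y of plate_a in the frame of board between -0.125 and 0.125 m and z of plate_a in the frame of board below 0.008 m and angle between plate_a's own z axis and vertical below 0.06 rad)) and (horizontal distance between plate_b and seat_1_top below 0.01 m or horizontal distance between plate_b and seat_2_top below 0.01 m or horizontal distance between plate_b and seat_3_top below 0.01 m or (x of plate_b in the frame of board between -0.045 and 0.045 m and y of plate_b in the frame of board between -0.125 and 0.125 m and z of plate_b in the frame of board below 0.008 m and angle between plate_b's own z axis and vertical below 0.06 rad)) and (horizontal distance between plate_c and seat_1_top below 0.01 m or horizontal distance between plate_c and seat_2_top below 0.01 m or horizontal distance between plate_c and seat_3_top below 0.01 m or (x of plate_c in the frame of board between -0.045 and 0.045 m and y of plate_c in the frame of board between -0.125 and 0.125 m and z of plate_c in the frame of board below 0.008 m and angle between plate_c's own z axis and vertical below 0.06 rad)) and linear speed of each of plate_a, plate_b, plate_c, box_1, box_2, box_3, box_4 below 0.02 m/s and value of joint start below 0.002 m); the robot touches nothing.
It fails at once if the bowl is shoved about or knocked over (distance of bowl from where it was at the start of the episode above 0.03 m or angle between bowl's own z axis and vertical above 0.6 rad).
It fails at once if the jar is shoved about or knocked over (distance of jar from where it was at the start of the episode above 0.03 m or angle between jar's own z axis and vertical above 0.6 rad).
It fails at once if the brush is shoved about or knocked over (distance of brush from where it was at the start of the episode above 0.03 m or angle between brush's own z axis and vertical above 0.6 rad).
Of seat_1, seat_2, seat_3 only 2 to 3 are there at a start; the rules pass over those that are not, and their reading is None.
Of box_1, box_2, box_3, box_4 only 3 to 4 are there at a start; the rules pass over those that are not, and their reading is None.
At some moment in a run one of box_1, box_2, box_3, box_4 may be knocked a few centimetres aside while the robot is not near it.
It also fails if it takes over 210 s, if anything falls off the work surface, if the arm or the gripper's body presses on something with over 40 N, if the wrist force passes 120 N, or if a joint passes its speed limit or range.

## Working session

There is one attempt and no reset: what is moved stays moved. The work goes in short steps, Python scripts to look and compute and a shell command to move; the robot and the scene stay as the last step left them, time stands still between calls to the robot, and variables do not carry over. Pictures are saved under pics/ and viewed, about 12 in all and at most 16, crops included, and the job is handed in when it is done.

```bash
ls; mkdir -p pics
cat > h.py <<'E'
import numpy as np, cv2
from plant import get_obs, capture, bot, spot_in
def shot(cam,name=None):
    c=capture(cam)
    if name: cv2.imwrite('pics/%s.png'%name,c['img'][:,:,::-1])
    return c
def K(c): return np.array([[c['fx'],0,c['cx']],[0,c['fy'],c['cy']],[0,0,1.]])
def D(c): return np.array([c['k1'],0,0,0,0.])
def ray(c,u,v):
    p=cv2.undistortPoints(np.array([[[u,v]]],float),K(c),D(c))[0,0]
    T=np.array(c['cam_to_world']); return T[:3,3],T[:3,:3]@np.array([p[0],-p[1],-1.])
def at(c,u,v,z):
    o,d=ray(c,u,v); return o+d*(z-o[2])/d[2]
def proj(c,P):
    T=np.array(c['cam_to_world']); q=(np.atleast_2d(P)-T[:3,3])@T[:3,:3]
    q=q*[1,-1,-1]
    return cv2.projectPoints(q,np.zeros(3),np.zeros(3),K(c),D(c))[0][:,0]
def w(c,xyz): T=np.array(c['cam_to_world']); return T[:3,:3]@np.array(xyz)+T[:3,3]
E
python3 - <<'E'
from h import *
o=get_obs(); print({k:np.round(o[k],3) for k in ('time','tool_pos','tcp_rot','contact_force','grip_width')})
for cam in ('top','side'):
    c=shot(cam,cam+'0')
    print(cam,np.round(c['cam_to_world'],2).tolist(),c['fx'],c['k1'])
    for t in ['plate_a','seat_1_top','board','fence','box_1','box_2','box_3','box_4','counter','start_top','bowl','jar','brush']:
        print(t,[(round(d['score'],2),np.round(w(c,d['xyz'])).tolist()) for d in spot_in(t,cam)])
E
```

```text
pics
{'time': np.float64(0.0), 'tool_pos': array([115.31 , 511.761, 222.826]), 'tcp_rot': array([-3.14, -0.  ,  2.92]), 'contact_force': array([0.554, 0.518, 0.26 ]), 'grip_width': np.float64(91.796)}
top [[-0.0, 0.98, -0.18, 417.49], [-1.0, -0.0, 0.01, -51.28], [0.01, 0.18, 0.98, 1164.04], [0.0, 0.0, 0.0, 1.0]] 418.4025556422705 0.023501911947615216
plate_a [(0.78, [620.0, 306.0, 9.0]), (0.69, [451.0, 294.0, 11.0])]
seat_1_top [(0.92, [569.0, 6.0, 56.0])]
board [(0.73, [510.0, 299.0, 3.0])]
fence [(0.65, [627.0, -273.0, 9.0])]
box_1 [(0.82, [450.0, -268.0, 8.0]), (0.76, [466.0, -199.0, 13.0]), (0.73, [451.0, -426.0, 22.0]), (0.56, [467.0, -353.0, 20.0])]
box_2 [(0.82, [450.0, -268.0, 8.0]), (0.76, [466.0, -199.0, 13.0]), (0.73, [451.0, -426.0, 22.0]), (0.56, [467.0, -353.0, 20.0])]
box_3 [(0.82, [450.0, -268.0, 8.0]), (0.76, [466.0, -199.0, 13.0]), (0.73, [451.0, -426.0, 22.0]), (0.56, [467.0, -353.0, 20.0])]
box_4 [(0.82, [450.0, -268.0, 8.0]), (0.76, [466.0, -199.0, 13.0]), (0.73, [451.0, -426.0, 22.0]), (0.56, [467.0, -353.0, 20.0])]
counter [(0.92, [497.0, -43.0, 40.0])]
start_t
[... 724 characters left out ...]
.0]), (0.8, [458.0, -169.0, 35.0]), (0.78, [471.0, -336.0, 39.0])]
box_2 [(0.89, [435.0, -412.0, 36.0]), (0.87, [439.0, -256.0, 39.0]), (0.8, [458.0, -169.0, 35.0]), (0.78, [471.0, -336.0, 39.0])]
box_3 [(0.89, [435.0, -412.0, 36.0]), (0.87, [439.0, -256.0, 39.0]), (0.8, [458.0, -169.0, 35.0]), (0.78, [471.0, -336.0, 39.0])]
box_4 [(0.89, [435.0, -412.0, 36.0]), (0.87, [439.0, -256.0, 39.0]), (0.8, [458.0, -169.0, 35.0]), (0.78, [471.0, -336.0, 39.0])]
counter [(0.66, [490.0, 29.0, 36.0])]
start_top [(0.55, [462.0, 9.0, 59.0])]
bowl [(0.85, [820.0, -71.0, 39.0])]
jar [(0.76, [767.0, 144.0, 69.0]), (0.69, [728.0, 315.0, 19.0])]
brush [(0.78, [725.0, 313.0, 19.0]), (0.59, [566.0, 15.0, 54.0])]
```

View pics/top0.png

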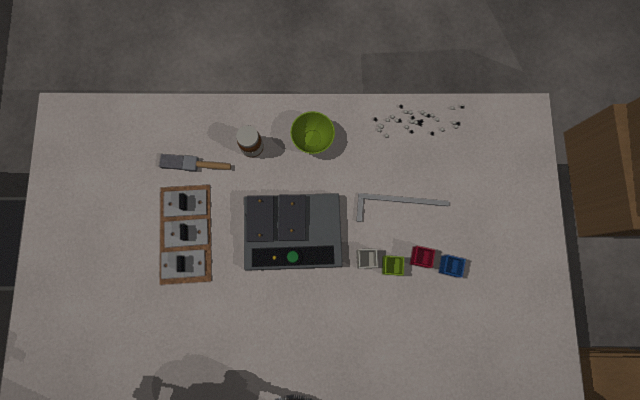

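View pics/side0.png

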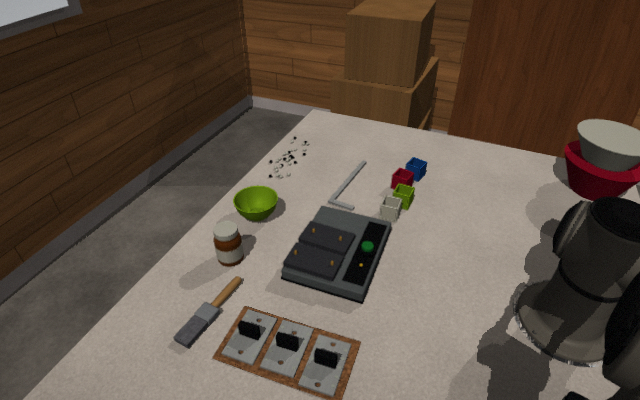

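The top view shows two seats on the counter (pixels ~262,218 and 293,218) with pins along world x. An empty bay is at the -y end. Three plates lie with their long axis along world y (184,203 / 186,233 / 185,265). There are four boxes at (368,258), (394,266), (423,257) and (452,266), and the fence corner is near (362,206). I'll look closer at the plates first.

```bash
python3 -m handwheel '[[[50,-30,20],[0,0,0.06]],[[50,-30,20],[0,0,0.06]],[[50,-30,20],[0,0,0.06]],[[50,-30,20],[0,0,0.04]],[[50,-30,20],[0,0,0]],[[50,-30,20],[0,0,0]],[[40,-32,0],[0,0,0]],[[0,0,0],[0,0,0]]]' 0
python3 - <<'E'
from h import *
c=shot('wrist','w1'); print(np.round(c['cam_to_world'],2).tolist(),c['fx'],c['k1'])
for t in ['plate_a','board']: print(t,[(round(d['score'],2),np.round(w(c,d['xyz'])).tolist()) for d in spot_in(t,'wrist')])
E
```

```text
time: 2.4
tool_pos: [457.9, 297.8, 342.9]
tcp_rot: [-3.141, -0.0, 3.135]
contact_force: [-0.5, -0.3, -0.1]
grip_width: 91.7
[[0.01, -0.96, -0.27, 383.33], [1.0, 0.01, 0.0, 298.83], [-0.0, -0.27, 0.96, 503.78], [0.0, 0.0, 0.0, 1.0]] 288.32851385604334 -0.03810145033207231
plate_a [(0.94, [530.0, 297.0, 9.0]), (0.87, [450.0, 307.0, 6.0]), (0.85, [610.0, 311.0, 15.0])]
board [(0.88, [488.0, 305.0, 4.0]), (0.64, [447.0, 306.0, 9.0])]
```

View pics/w1.png

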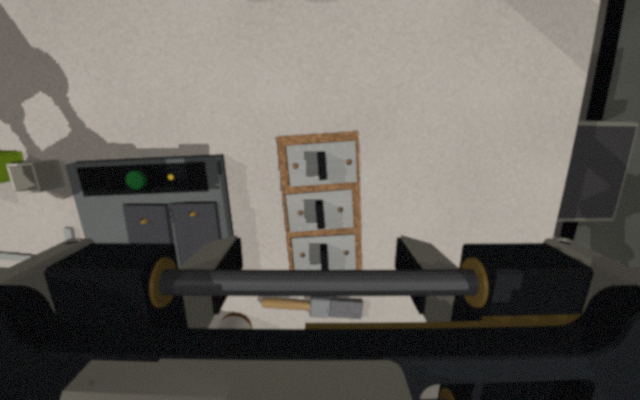

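Both board and counter show up in the wrist camera, so I'll move closer between them to resolve the holes and pins.

```bash
python3 -m handwheel '[[[47,-49,-30],[0,0,0]],[[47,-49,-30],[0,0,0]],[[46,-50,-30],[0,0,0]],[[0,0,-22],[0,0,0]],[[0,0,0],[0,0,0]]]' 0
python3 - <<'E'
from h import *
c=shot('wrist','w2'); print(np.round(c['cam_to_world'],2).tolist())
print(np.round(proj(c,[[450,300,10],[535,302,10],[620,306,10],[570,40,53],[570,-45,53]])))
im=c['img'][:,:,::-1]
a=cv2.resize(im[:240,400:600],None,fx=4,fy=4,interpolation=cv2.INTER_CUBIC)[:600]
p=proj(c,[[535,302,10]])[0].astype(int); q=proj(c,[[560,10,53]])[0].astype(int)
f=lambda p:cv2.resize(im[max(0,p[1]-100):p[1]+100,max(0,p[0]-70):p[0]+70],(399,570),interpolation=cv2.INTER_CUBIC)
print(p,q)
cv2.imwrite('pics/w2c.png',np.hstack([f(q),f(p)]))
E
```

```text
time: 3.18
tool_pos: [571.9, 176.3, 244.1]
tcp_rot: [-3.141, -0.004, 3.141]
contact_force: [0.2, 0.6, -0.4]
grip_width: 91.7
[[-0.0, -0.96, -0.27, 497.98], [1.0, -0.0, 0.0, 176.85], [-0.0, -0.27, 0.96, 405.26], [0.0, 0.0, 0.0, 1.0]]
[[414.  87.]
 [410. 154.]
 [408. 213.]
 [209. 185.]
 [143. 185.]]
[410 153] [184 177]
```

View pics/w2c.png

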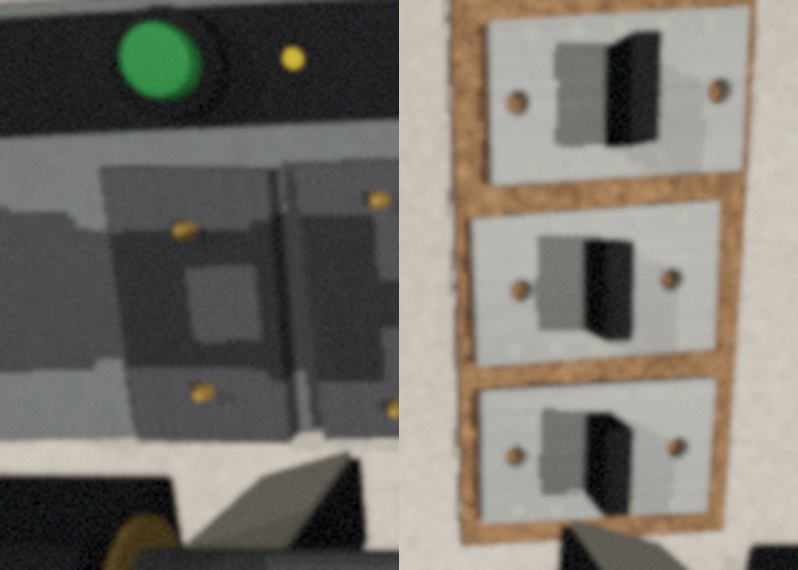

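```bash
cat > m.py <<'E'
from h import *
E
python3 - <<'E'
from h import *
c=capture('wrist')
R=lambda x,y:(340+(x-399)/2.85,53+y/2.85)
L=lambda x,y:(114+x/2.85,77+y/2.85)
def pr(n,a,b,z):
    A=at(c,*a,z);B=at(c,*b,z);d=B-A;print(n,np.round((A+B)/2,1)[:2],'dist',round(np.hypot(*d[:2]),1),'ang',round(np.degrees(np.arctan2(d[1],d[0])),2))
pr('P1',R(517,103),R(719,91),8);pr('P2',R(521,291),R(670,280),8);pr('P3',R(515,457),R(677,447),8)
pr('S2',L(183,230),L(203,393),61);pr('S1',L(379,200),L(393,410),61)
pr('counter edge, button/lamp',L(160,60),L(293,58),45)
E
```

```text
P1 [450.3 305.5] dist 92.8 ang 93.86
P2 [535.8 301.8] dist 72.2 ang 94.49
P3 [619.7 309.3] dist 82.9 ang 93.72
S2 [572.2   8.7] dist 72.1 ang -0.23
S1 [570.  93.] dist 91.9 ang 0.18
counter edge, button/lamp [466.7  28.2] dist 56.5 ang 90.17
```

The hole distances are 92, 72 and 82 mm for the near, middle and far plates. The pin distances are 72 mm for the seat near y≈9 and 92 mm for the seat near y≈93. So the near plate goes to y≈93, the middle one to y≈9, and the far one stays. I'll pick the near plate first.

```bash
python3 -m handwheel '[[[-24,26,-20],[0,0,0.04]],[[-24,26,-20],[0,0,0.028]],[[-24,26,-20],[0,0,0]],[[-24,26,-20],[0,0,0]],[[-25,25,-20],[0,0,0]],[[0,0,-25],[0,0,0]],[[0,0,-20],[0,0,0]],[[0,0,0],[0,0,0]]]' 0
python3 - <<'E'
from h import *
c=shot('wrist'); o=get_obs()
im=c['img'][:,:,::-1]; p=proj(c,[[450,305,10]])[0]; print(p,np.round(o['tool_pos'],1))
cv2.imwrite('pics/w3.png',im)
E
```

```text
time: 4.28
tool_pos: [451.5, 305.5, 101.1]
tcp_rot: [-3.142, -0.0, -3.073]
contact_force: [0.3, 0.6, 0.4]
grip_width: 91.6
[317.23103737 207.20289923] [452.2 305.6 102. ]
```

View pics/w3.png

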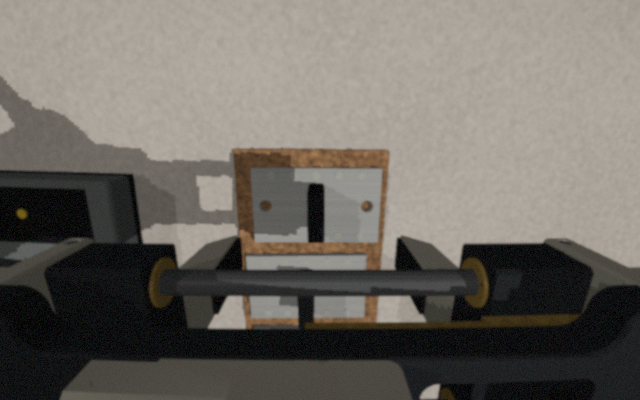

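The plate is centred between the jaws, with holes at (265,206) and (367,206). I'll descend and grip.

```bash
python3 -m handwheel '[[[-1,0,-25],[0,0,0]],[[0,0,-25],[0,0,0]],[[0,0,-15],[0,0,0]],[[0,0,0],[0,0,0]]]' 0; python3 -m handwheel '[[[0,0,0],[0,0,0]],[[0,0,0],[0,0,0]],[[0,0,0],[0,0,0]],[[0,0,0],[0,0,0]],[[0,0,0],[0,0,0]],[[0,0,0],[0,0,0]]]' 1
```

```text
time: 4.82
tool_pos: [451.3, 304.7, 35.9]
tcp_rot: [-3.142, -0.0, -3.075]
contact_force: [0.9, 0.6, -0.6]
grip_width: 91.5
time: 5.58
tool_pos: [451.3, 304.6, 35.8]
tcp_rot: [3.142, -0.0, -3.075]
contact_force: [0.5, 0.1, 0.3]
grip_width: 36.5
```

```bash
python3 -m handwheel '[[[0,0,0],[0,0,0]],[[0,0,0],[0,0,0]],[[0,0,0],[0,0,0]]]'; python3 -m handwheel '[[[0,0,10],[0,0,0]],[[0,0,30],[0,0,0]],[[0,0,35],[0,0,0]],[[0,0,30],[0,0,0]],[[0,0,0],[0,0,0]]]'
```

```text
time: 5.95
tool_pos: [451.3, 304.5, 35.7]
tcp_rot: [-3.142, -0.0, -3.075]
contact_force: [0.4, -0.5, -1.2]
grip_width: 13.3
time: 6.58
tool_pos: [452.6, 305.3, 143.3]
tcp_rot: [3.139, 0.005, -3.075]
contact_force: [0.3, -0.1, -3.1]
grip_width: 13.4
```

Plate in hand (13.4 mm grip). I'll rotate 94° and hover so the wrist camera sees the first seat.

```bash
python3 -m handwheel '[[[13,-30,1],[0,0,-0.182]],[[13,-32,1],[0,0,-0.182]],[[13,-32,1],[0,0,-0.182]],[[13,-32,1],[0,0,-0.182]],[[13,-32,1],[0,0,-0.182]],[[13,-32,1],[0,0,-0.182]],[[13,-32,1],[0,0,-0.182]],[[13,-32,0],[0,0,-0.182]],[[13,-32,0],[0,0,-0.18]],[[0,0,0],[0,0,0]],[[0,0,0],[0,0,0]]]'
python3 - <<'E'
from h import *
c=shot('wrist','w4'); o=get_obs(); print(np.round(o['tool_pos'],1),np.round(o['tcp_rot'],3))
print(np.round(proj(c,[[570-46,93,61],[570+46,93,61]]),1))
E
```

```text
time: 7.95
tool_pos: [567.4, 18.9, 146.6]
tcp_rot: [-3.139, -0.001, 1.573]
contact_force: [0.1, 0.0, -2.9]
grip_width: 13.1
[567.5  19.3 146.9] [-3.140e+00 -1.000e-03  1.574e+00]
[[267.3 123.9]
 [378.7 124.3]]
```

View pics/w4.png

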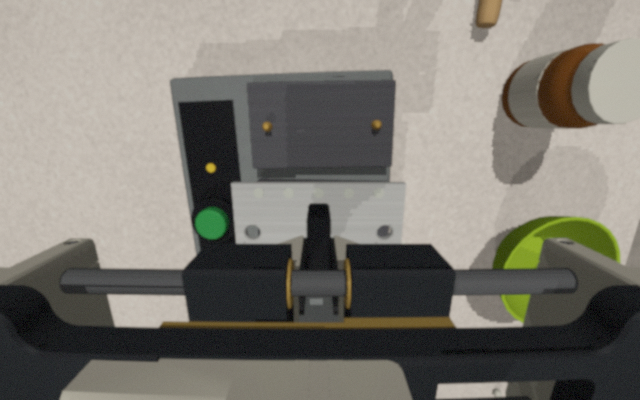

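Pins are at (266,127) and (377,125). The held plate's holes also show, at (252,232) and (385,232), so I can compare plate and seat in the same picture.

```bash
cat >> h.py <<'E'
def pins(c,guess,r=9):
    hsv=cv2.cvtColor(c['img'],cv2.COLOR_RGB2HSV); out=[]
    for u,v in guess:
        u,v=int(round(u)),int(round(v)); s=hsv[v-r:v+r+1,u-r:u+r+1]
        m=((s[...,1]>120)&(s[...,2]>70)&(s[...,0]<30)); y,x=np.nonzero(m); out.append((u-r+x.mean(),v-r+y.mean(),m.sum()))
    return out
def holes(c,guess,r=12):
    g=cv2.cvtColor(c['img'],cv2.COLOR_RGB2GRAY).astype(float); out=[]
    for u,v in guess:
        u,v=int(round(u)),int(round(v)); s=g[v-r:v+r+1,u-r:u+r+1]; m=s<np.median(s)*0.72
        n,l,st,ce=cv2.connectedComponentsWithStats(m.astype(np.uint8)); 
        k=min(range(1,n),key=lambda i:np.hypot(*(ce[i]-r))-(st[i,4]>20)*20); out.append((u-r+ce[k][0],v-r+ce[k][1],st[k,4]))
    return out
def seg(c,a,b,z):
    A=at(c,*a[:2],z);B=at(c,*b[:2],z);d=B-A
    return np.round((A+B)/2,1)[:2],round(np.hypot(*d[:2]),1),round(np.arctan2(d[1],d[0]),4)
E
python3 - <<'E'
from h import *
c=capture('wrist'); z=get_obs()['tool_pos'][2]
p=pins(c,[(266,127),(377,125)]); h=holes(c,[(252,232),(385,232)]); print(np.round(p,1),np.round(h,1))
print('seat',seg(c,*p,62),'plate',seg(c,*h,z-26),get_obs()['tool_pos'])
E
```

```text
[[266.8 126.7  64. ]
 [376.  124.7  64. ]] [[251.9 231.6  92. ]
 [383.3 231.7 122. ]]
seat (array([568.7,  92.1]), np.float64(90.1), np.float64(0.022)) plate (array([566.2,  21.7]), np.float64(91.0), np.float64(0.0046)) [567.6368648   19.50776384 147.14242651]
```

```bash
python3 -m handwheel '[[[1,24,0],[0,0,0.01]],[[1,24,0],[0,0,0]],[[0.5,23,-15],[0,0,0]],[[0,0,-20],[0,0,0]],[[0,0,0],[0,0,0]]]'
python3 - <<'E'
from h import *
c=shot('wrist','w5'); o=get_obs(); print(np.round(o['tool_pos'],1),np.round(o['tcp_rot'],3),np.round(o['contact_force'],1))
E
```

```text
time: 8.68
tool_pos: [569.3, 90.7, 111.4]
tcp_rot: [-3.138, 0.0, 1.584]
contact_force: [0.4, 0.7, -1.5]
grip_width: 13.4
[570.1  90.3 112.5] [-3.14   0.     1.583] [ 0.8  0.1 -1. ]
```

```bash
python3 -m handwheel '[[[0,0,-9],[0,0,0]],[[0,0,-6],[0,0,0]],[[0,0,-3],[0,0,0]],[[0,0,-3],[0,0,0]],[[0,0,0],[0,0,0]]]'; python3 -m handwheel '[[[0,0,-2],[0,0,0]],[[0,0,-2],[0,0,0]],[[0,0,0],[0,0,0]]]'
```

```text
time: 9.35
tool_pos: [570.8, 89.5, 91.6]
tcp_rot: [-3.141, 0.0, 1.582]
contact_force: [-0.2, -0.3, -1.8]
grip_width: 13.1
time: 9.72
tool_pos: [570.7, 89.6, 87.6]
tcp_rot: [-3.141, 0.0, 1.582]
contact_force: [-1.5, 1.2, -2.5]
grip_width: 13.4
```

It has gone past the tips without any contact force. I'll seat it.

```bash
python3 -m handwheel '[[[0,0,-2],[0,0,0]],[[0,0,-1],[0,0,0]],[[0,0,-0.5],[0,0,0]],[[0,0,0],[0,0,0]]]'; python3 -m handwheel '[[[0,0,0],[0,0,0]],[[0,0,0],[0,0,0]],[[0,0,0],[0,0,0]],[[0,0,0],[0,0,0]]]' 0.6; python3 -m handwheel '[[[0,0,25],[0,0,0]],[[0,0,35],[0,0,0]],[[0,20,20],[0,0,0]],[[0,0,0],[0,0,0]]]'
python3 - <<'E'
from h import *
c=shot('wrist','w6'); print(np.round(proj(c,[[570,92,59]])))
E
```

```text
time: 10.22
tool_pos: [570.8, 89.7, 84.7]
tcp_rot: [3.141, -0.0, 1.582]
contact_force: [-3.9, 0.9, 3.4]
grip_width: 13.2
time: 10.72
tool_pos: [570.9, 89.5, 84.2]
tcp_rot: [3.141, 0.0, 1.582]
contact_force: [-0.3, -0.5, 0.5]
grip_width: 36.3
time: 11.22
tool_pos: [571.7, 110.4, 165.8]
tcp_rot: [3.138, -0.0, 1.583]
contact_force: [0.4, -0.3, 0.1]
grip_width: 36.7
[[317. 222.]]
```

The first plate is home (TCP at 84.7 mm, and home predicts 84.8). Now the 72 mm plate.

```bash
python3 -m handwheel '[[[-4,21,0],[0,0,0.181]],[[-4,21,0],[0,0,0.181]],[[-4,21,0],[0,0,0.181]],[[-4,21,-7],[0,0,0.181]],[[-4,21,-10],[0,0,0.181]],[[-4,21,-10],[0,0,0.181]],[[-4,21,-15],[0,0,0.181]],[[-4,21,-15],[0,0,0.181]],[[-4,22,-7],[0,0,0.181]],[[0,0,0],[0,0,0]]]' 0.3
python3 - <<'E'
from h import *
c=shot('wrist','w7'); o=get_obs(); print(np.round(o['tool_pos'],1),np.round(o['tcp_rot'],3))
g=proj(c,[[538.3,265.9,8],[533.3,337.8,8]]); h=holes(c,g); print(np.round(g),np.round(h,1)); print(seg(c,*h,8))
E
```

```text
time: 12.52
tool_pos: [533.5, 299.6, 98.0]
tcp_rot: [-3.14, -0.004, -3.072]
contact_force: [1.2, -0.2, 0.5]
grip_width: 64.2
[534.2 298.9  98.8] [-3.140e+00 -2.000e-03 -3.075e+00]
[[281. 212.]
 [360. 212.]] [[278.  209.7  69. ]
 [358.7 209.9  88. ]]
(array([533.8, 300. ]), np.float64(73.4), np.float64(1.6394))
```

```bash
python3 -m handwheel '[[[0,1,-25],[0,0,0]],[[0,0,-25],[0,0,0]],[[0,0,-13],[0,0,0]],[[0,0,0],[0,0,0]]]'; python3 -m handwheel '[[[0,0,0],[0,0,0]],[[0,0,0],[0,0,0]],[[0,0,0],[0,0,0]],[[0,0,0],[0,0,0]],[[0,0,0],[0,0,0]],[[0,0,0],[0,0,0]],[[0,0,0],[0,0,0]]]' 1;  python3 -m handwheel '[[[0,0,10],[0,0,0]],[[0,0,30],[0,0,0]],[[0,0,38],[0,0,0]],[[0,0,30],[0,0,0]],[[0,0,0],[0,0,0]]]'
```

```text
time: 13.08
tool_pos: [534.6, 299.6, 36.5]
tcp_rot: [-3.141, -0.002, -3.074]
contact_force: [-0.2, 0.6, 0.4]
grip_width: 64.3
time: 13.95
tool_pos: [534.8, 300.5, 37.3]
tcp_rot: [3.142, 0.0, -3.072]
contact_force: [-0.5, -0.7, 0.8]
grip_width: 13.1
time: 14.58
tool_pos: [536.2, 301.2, 148.1]
tcp_rot: [3.14, 0.005, -3.072]
contact_force: [0.5, -0.5, -2.5]
grip_width: 13.0
```

```bash
python3 -m handwheel '[[[3,-33,3],[0,0,-0.181]],[[4,-37,3],[0,0,-0.181]],[[4,-37,0],[0,0,-0.181]],[[3,-37,0],[0,0,-0.181]],[[3,-37,0],[0,0,-0.181]],[[3,-37,0],[0,0,-0.181]],[[3,-37,0],[0,0,-0.181]],[[3,-37,0],[0,0,-0.181]],[[4,-37,0],[0,0,-0.18]],[[4,-38,0],[0,0,0]],[[0,0,0],[0,0,0]],[[0,0,0],[0,0,0]]]'
python3 - <<'E'
from h import *
c=shot('wrist','w8'); o=get_obs(); z=o['tool_pos'][2];print(np.round(o['tool_pos'],1),np.round(o['tcp_rot'],3))
g=proj(c,[[570-36,6.5,59],[570+36,6.5,59]]); p=pins(c,g)
x,y=o['tool_pos'][:2]; g2=proj(c,[[x-37,y+2,z-27],[x+35,y+2,z-27]]); 
print(np.round(g),np.round(p,1),np.round(g2)); print('seat',seg(c,*p,60))
h=holes(c,g2);print(np.round(h,1),'plate',seg(c,*h,z-27.5))
E
```

```text
time: 16.08
tool_pos: [568.1, -65.9, 150.1]
tcp_rot: [-3.139, -0.001, 1.582]
contact_force: [0.5, -0.1, -1.9]
grip_width: 13.2
[568.2 -65.5 150.4] [-3.140e+00 -1.000e-03  1.583e+00]
[[280. 126.]
 [365. 127.]] [[281.7 125.   61. ]
 [366.1 127.2  59. ]] [[267. 230.]
 [370. 232.]]
seat (array([570.8,   6.6]), np.float64(71.1), np.float64(-0.0122))
[[267.1 232.2 148. ]
 [369.4 232.  137. ]] plate (array([567.2, -64.4]), np.float64(71.4), np.float64(0.0167))
```

View pics/w8.png

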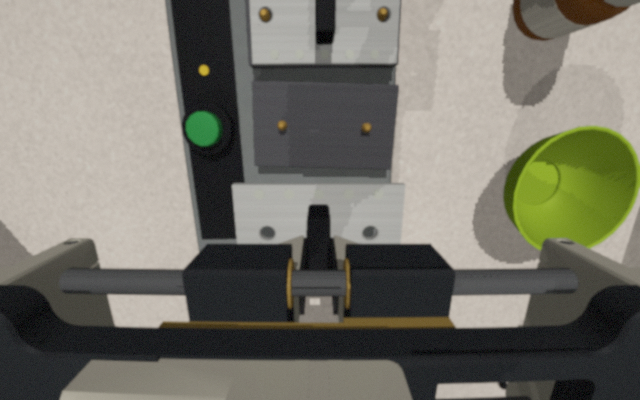

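Brass pins show in both holes of the seated plate. The second seat's pins are at (282,125) and (366,127). Relative shift is about (+3.8, +70.9) mm, with a turn of -0.025.

```bash
python3 -m handwheel '[[[1.3,24,0],[0,0,-0.015]],[[1.3,24,0],[0,0,-0.01]],[[1.2,22.8,-15],[0,0,0]],[[0,0,-20],[0,0,0]],[[0,0,-8],[0,0,0]],[[0,0,0],[0,0,0]]]'; python3 -m handwheel '[[[0,0,-4],[0,0,0]],[[0,0,-4],[0,0,0]],[[0,0,-3],[0,0,0]],[[0,0,-2],[0,0,0]],[[0,0,0],[0,0,0]]]'
```

```text
time: 16.88
tool_pos: [572.2, 4.9, 107.9]
tcp_rot: [-3.14, -0.0, 1.558]
contact_force: [-0.0, -1.2, -2.6]
grip_width: 13.0
time: 17.5
tool_pos: [572.6, 4.3, 95.1]
tcp_rot: [-3.141, -0.0, 1.558]
contact_force: [0.1, 0.5, -2.1]
grip_width: 13.0
```

```bash
python3 -m handwheel '[[[-0.3,0.7,-1],[0,0,0]],[[0,0,-2],[0,0,0]],[[0,0,-2],[0,0,0]],[[0,0,0],[0,0,0]]]';python3 -m handwheel '[[[0,0,-2],[0,0,0]],[[0,0,-1.5],[0,0,0]],[[0,0,-1],[0,0,0]],[[0,0,0],[0,0,0]]]'
```

```text
time: 18.0
tool_pos: [572.2, 5.1, 90.0]
tcp_rot: [-3.141, -0.0, 1.558]
contact_force: [-0.6, 0.0, -2.1]
grip_width: 13.3
time: 18.5
tool_pos: [572.3, 5.1, 86.3]
tcp_rot: [3.141, 0.0, 1.558]
contact_force: [-1.9, 0.5, 3.8]
grip_width: 13.2
```

Home again (86.3, and home predicts 86.2). I'll release and look at the boxes and fence.

```bash
python3 -m handwheel '[[[0,0,0],[0,0,0]],[[0,0,0],[0,0,0]],[[0,0,0],[0,0,0]],[[0,0,0],[0,0,0]]]' 0.6; python3 -m handwheel '[[[0,0,25],[0,0,0]],[[0,0,40],[0,0,0]],[[0,-38,25],[0,0,0]],[[0,-38,25],[0,0,0]],[[-2,-38,25],[0,0,0]],[[-2,-38,25],[0,0,0]],[[-2,-38,25],[0,0,0]],[[-2,-38,25],[0,0,0]],[[-2,-38,25],[0,0,0]],[[-2,-38,25],[0,0,0]],[[0,-30,0],[0,0,0]],[[0,0,0],[0,0,0]]]' 0
python3 - <<'E'
from h import *
c=shot('wrist','w9'); o=get_obs(); print(np.round(o['tool_pos'],1),np.round(o['tcp_rot'],3))
E
```

```text
time: 19.0
tool_pos: [572.3, 5.1, 85.7]
tcp_rot: [3.142, -0.0, 1.558]
contact_force: [0.1, -0.4, 0.0]
grip_width: 36.6
time: 20.5
tool_pos: [559.8, -331.0, 349.9]
tcp_rot: [-3.141, -0.0, 1.555]
contact_force: [-0.1, -0.7, -0.3]
grip_width: 91.9
[ 560.1 -329.5  349.9] [-3.141e+00 -1.000e-03  1.556e+00]
```

View pics/w9.png

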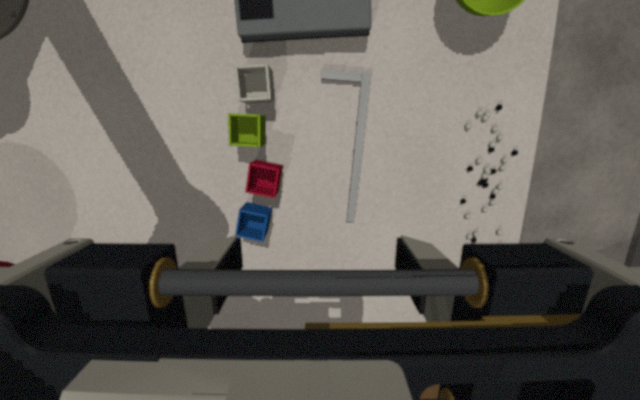

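Run:
```python
from h import *
im=cv2.imread('pics/w9.png')
cv2.imwrite('pics/w9c.png',cv2.resize(im[55:240,225:380],None,fx=3.2,fy=3.2,interpolation=cv2.INTER_CUBIC))
```

```text
(no output)
```

View pics/w9c.png

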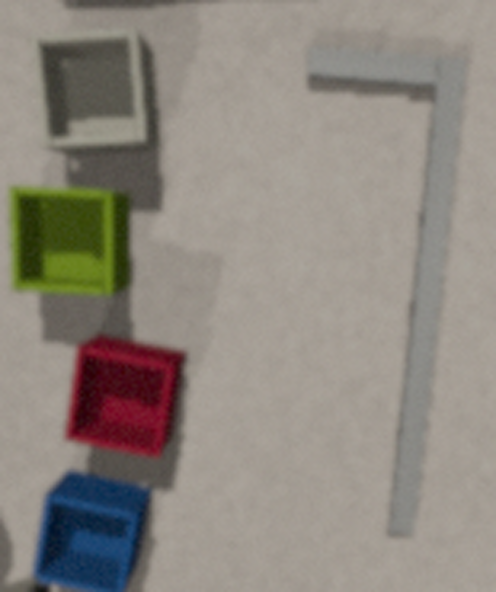

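```bash
cat > t.py <<'E'
from h import *
c=capture('wrist'); f=lambda p:(225+p[0]/3.2-0.35,55+p[1]/3.2-0.35)
B={'white':[(40,40),(136,36),(147,142),(48,150)],'green':[(13,190),(110,190),(115,293),(14,290)],'crim':[(82,355),(178,363),(163,455),(68,440)],'blue':[(52,502),(137,510),(125,592),(38,582)]}
for n,q in B.items():
    P=np.array([at(c,*f(p),50)[:2] for p in q]); e=np.roll(P,-1,0)-P
    a=np.mean([np.arctan2(*(e[i]@np.array([[0,1],[1,0]]))) for i in (0,)])
    ang=[np.arctan2(v[1],v[0])*1. for v in (P[1]-P[0],P[2]-P[3])]; an2=[np.arctan2(-v[0],v[1]) for v in (P[0]-P[3],P[1]-P[2])]
    print(n,np.round(P.mean(0),1),'sides',np.round(np.hypot(*e.T),0),'ang',np.round(ang+an2,3),np.mean(ang+an2).round(3))
L=[at(c,*f(p),10)[:2] for p in [(435,90),(390,533)]];S=[at(c,*f(p),10)[:2] for p in [(308,75),(432,83)]]
d=L[1]-L[0]; s=S[1]-S[0]; print('leg',np.round(L,1),'ang',np.arctan2(d[0],-d[1])*-1,'stop',np.round(S,1),np.arctan2(s[1],s[0]))
A=np.stack([d,-s],1); t=np.linalg.solve(A,S[0]-L[0]); print('corner',L[0]+t[0]*d, 'leg len',np.linalg.norm(L[1]-(L[0]+t[0]*d)),'stop len',np.linalg.norm(S[0]-(L[0]+t[0]*d)))
E
python3 t.py
```

```text
white [ 463.6 -195.4] sides [45. 47. 47. 49.] ang [ 0.017  0.057 -0.002  0.056] 0.032
green [ 444.5 -262.9] sides [47. 49. 50. 47.] ang [-0.019 -0.046 -0.082 -0.015] -0.041
crim [ 468.5 -343.4] sides [48. 48. 49. 45.] ang [-0.098 -0.175 -0.238 -0.209] -0.18
blue [ 444.9 -420.3] sides [45. 47. 47. 46.] ang [-0.111 -0.134 -0.252 -0.2  ] -0.174
leg [[ 629.  -191.6]
 [ 609.  -428.2]] ang 0.08405340558321503 stop [[ 564.7 -183.7]
 [ 627.4 -188.2]] -0.07147598720862279
corner [ 629.22808164 -188.34050249] leg len 240.6965454949789 stop len 64.71653884531499
```

The fence corner is at about (629,-188), yaw about -0.08 (leg 241 mm, stop 65 mm, matching the given sizes). All four boxes are located. White goes first into slot 0.

```bash
cat > slots.py <<'E'
from h import *
X=np.array([np.cos(-.08),np.sin(-.08)]);Y=np.array([-X[1],X[0]]);C=np.array([629.2,-188.3])
S=[C-26*X-(25.5+50.5*i)*Y for i in range(4)]
E
python3 -m handwheel '[[[-12,17,-31],[0,0,0.04]],[[-12,17,-31],[0,0,0.006]],[[-12,17,-31],[0,0,0]],[[-12,17,-31],[0,0,0]],[[-12,17,-31],[0,0,0]],[[-12,17,-31],[0,0,0]],[[-12,17,-31],[0,0,0]],[[-12,15,-31],[0,0,0]],[[0,0,0],[0,0,0]]]' 0
python3 - <<'E'
from slots import *
print(np.round(S,1)); c=shot('wrist','w10'); o=get_obs(); print(np.round(o['tool_pos'],1),np.round(o['tcp_rot'],3))
for t in ['box_3']: print(t,[(round(d['score'],2),np.round(w(c,d['xyz'])).tolist()) for d in spot_in(t,'wrist')])
E
```

```text
time: 21.72
tool_pos: [462.5, -192.3, 101.4]
tcp_rot: [-3.137, -0.003, 1.606]
contact_force: [0.7, -0.6, 0.6]
grip_width: 91.8
[[ 601.2 -211.6]
 [ 597.2 -262. ]
 [ 593.2 -312.3]
 [ 589.1 -362.7]]
[ 464.4 -193.9  103.1] [-3.141 -0.     1.605]
box_3 [(0.88, [465.0, -199.0, 25.0]), (0.64, [442.0, -285.0, 30.0])]
```

View pics/w10.png

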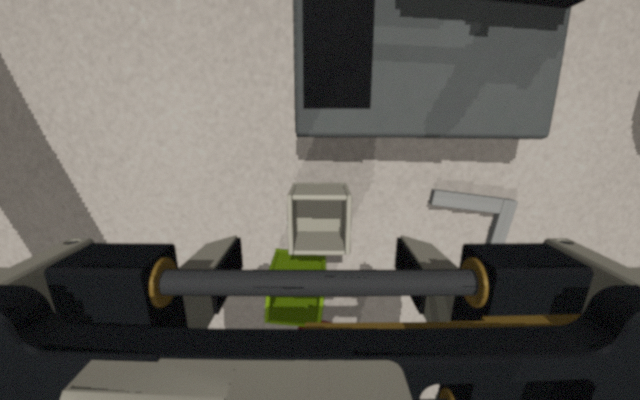

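The white box's rim spans columns 291–350 and is square to the jaws. I'll descend and grip.

```bash
python3 -m handwheel '[[[-1,-1,-25],[0,0,0]],[[0,0,-25],[0,0,0]],[[0,0,-17],[0,0,0]],[[0,0,0],[0,0,0]]]' 0; python3 -m handwheel '[[[0,0,0],[0,0,0]],[[0,0,0],[0,0,0]],[[0,0,0],[0,0,0]],[[0,0,0],[0,0,0]],[[0,0,0],[0,0,0]],[[0,0,0],[0,0,0]]]' 1; python3 -m handwheel '[[[0,0,10],[0,0,0]],[[0,0,30],[0,0,0]],[[0,0,10],[0,0,0]],[[0,0,0],[0,0,0]]]'
```

```text
time: 22.32
tool_pos: [464.1, -196.5, 36.2]
tcp_rot: [3.141, 0.0, 1.604]
contact_force: [1.3, -0.7, -0.0]
grip_width: 91.7
time: 23.08
tool_pos: [463.4, -196.0, 35.9]
tcp_rot: [3.141, 0.0, 1.604]
contact_force: [-0.7, 0.1, 2.1]
grip_width: 49.5
time: 23.58
tool_pos: [463.6, -196.1, 86.3]
tcp_rot: [3.14, 0.001, 1.604]
contact_force: [0.7, -0.3, -1.5]
grip_width: 49.7
```

```bash
python3 -m handwheel '[[[34,-5,0],[0,0,-0.04]],[[35,-5,0],[0,0,-0.04]],[[34,-5,0],[0,0,-0.033]],[[34,-5,0],[0,0,0]],[[0,0,-15],[0,0,0]],[[0,0,-25],[0,0,0]],[[0,0,0],[0,0,0]]]'
python3 - <<'E'
from h import *
c=shot('wrist','w11'); o=get_obs(); print(np.round(o['tool_pos'],1),np.round(o['tcp_rot'],3))
E
```

```text
time: 24.45
tool_pos: [597.4, -214.9, 42.3]
tcp_rot: [-3.135, -0.003, 1.491]
contact_force: [-0.4, -0.1, -0.9]
grip_width: 49.7
[ 598.5 -215.3   44. ] [-3.137e+00 -2.000e-03  1.491e+00]
```

View pics/w11.png

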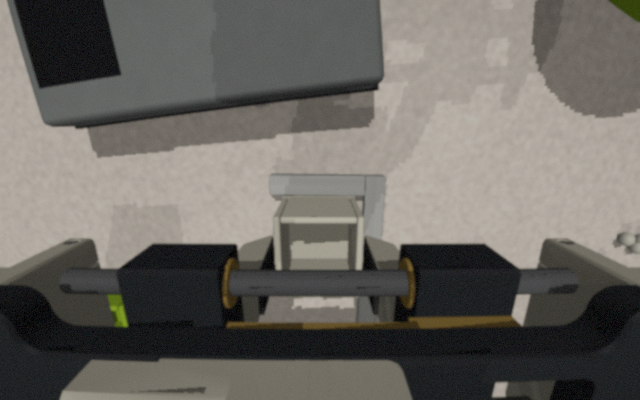

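The box is square to the fence, with the leg's inner edge at column ~366 and the stop's face at row ~196. I'll lower it and slide to the stop.

```bash
python3 -m handwheel '[[[1,0,-5],[0,0,0]],[[0,0,-2.5],[0,0,0]],[[0,0,0],[0,0,0]]]';python3 -m handwheel '[[[0,2,0],[0,0,0]],[[0,2,0],[0,0,0]],[[0,0,0],[0,0,0]]]';python3 -m handwheel '[[[1,0,0],[0,0,0]],[[1,0,0],[0,0,0]],[[0,0,0],[0,0,0]]]'
```

```text
time: 24.88
tool_pos: [601.3, -215.9, 38.5]
tcp_rot: [3.141, 0.0, 1.491]
contact_force: [0.4, 0.2, -1.3]
grip_width: 49.5
time: 25.25
tool_pos: [601.5, -213.7, 39.1]
tcp_rot: [3.14, 0.003, 1.491]
contact_force: [-1.5, -6.0, 0.5]
grip_width: 49.6
time: 25.62
tool_pos: [602.6, -213.8, 38.7]
tcp_rot: [-3.141, 0.003, 1.491]
contact_force: [-4.3, -7.9, 0.1]
grip_width: 49.8
```

```bash
python3 -m handwheel '[[[-0.7,-1,0],[0,0,0]],[[0,0,-2],[0,0,0]],[[0,0,-0.5],[0,0,0]],[[0,0,0],[0,0,0]]]';python3 -m handwheel '[[[0,0,0],[0,0,0]],[[0,0,0],[0,0,0]],[[0,0,0],[0,0,0]],[[0,0,0],[0,0,0]]]' 0.3; python3 -m handwheel '[[[0,0,30],[0,0,0]],[[0,0,35],[0,0,0]],[[0,0,15],[0,0,0]],[[0,0,0],[0,0,0]]]'
python3 - <<'E'
from h import *
c=shot('wrist','w12'); o=get_obs(); print(np.round(o['tool_pos'],1),np.round(o['tcp_rot'],3))
for t in ['box_3']: print(t,[(round(d['score'],2),np.round(w(c,d['xyz'])).tolist()) for d in spot_in(t,'wrist')])
E
```

```text
time: 26.12
tool_pos: [603.0, -214.1, 36.5]
tcp_rot: [3.14, 0.002, 1.491]
contact_force: [-1.1, -5.7, 1.3]
grip_width: 49.4
time: 26.62
tool_pos: [602.7, -212.6, 35.7]
tcp_rot: [3.142, -0.0, 1.491]
contact_force: [0.2, -0.4, -0.5]
grip_width: 64.2
time: 27.12
tool_pos: [603.1, -213.1, 116.5]
tcp_rot: [3.14, 0.001, 1.491]
contact_force: [0.0, 0.1, -0.1]
grip_width: 64.2
[ 602.3 -212.8  115.2] [-3.141 -0.     1.491]
box_3 [(0.88, [450.0, -243.0, 7.0]), (0.84, [605.0, -221.0, 26.0])]
```

```bash
python3 -m handwheel '[[[-39,-12,0],[0,0,0.02]],[[-40,-12,0],[0,0,0.02]],[[-39,-12,0],[0,0,0]],[[-40,-12,0],[0,0,0]],[[0,0,-14],[0,0,0]],[[0,0,0],[0,0,0]]]' 0
python3 - <<'E'
from h import *
c=shot('wrist','w13'); o=get_obs(); print(np.round(o['tool_pos'],1),np.round(o['tcp_rot'],3))
print([(round(d['score'],2),np.round(w(c,d['xyz'])).tolist()) for d in spot_in('box_1','wrist')])
hsv=cv2.cvtColor(c['img'],cv2.COLOR_RGB2HSV); m=((hsv[...,0]>30)&(hsv[...,0]<50)&(hsv[...,1]>120)&(hsv[...,2]>90)).astype(np.uint8); m[245:]=0
y,x=np.nonzero(m); print('mask',x.min(),x.max(),y.min(),y.max(),'pred rim',np.round(proj(c,[[444.5+a,-262.9+b,50] for a,b in [(-25,25),(25,25),(25,-25),(-25,-25)]])).tolist())
E
```

```text
time: 27.98
tool_pos: [444.1, -260.3, 100.0]
tcp_rot: [-3.139, -0.002, 1.53]
contact_force: [0.9, -0.1, -0.2]
grip_width: 91.8
[ 444.8 -260.4  100.6] [-3.140e+00 -1.000e-03  1.531e+00]
[(0.79, [465.0, -361.0, 18.0]), (0.63, [615.0, -213.0, 31.0]), (0.56, [446.0, -271.0, 24.0])]
mask 288 351 184 244 pred rim [[286.0, 196.0], [352.0, 194.0], [353.0, 255.0], [290.0, 257.0]]
```

Green matches the prediction. Grip and carry to slot 1.

```bash
python3 -m handwheel '[[[0,-2,-25],[0,0,0]],[[0,0,-25],[0,0,0]],[[0,0,-15],[0,0,0]],[[0,0,0],[0,0,0]]]' 0; python3 -m handwheel '[[[0,0,0],[0,0,0]],[[0,0,0],[0,0,0]],[[0,0,0],[0,0,0]],[[0,0,0],[0,0,0]],[[0,0,0],[0,0,0]],[[0,0,0],[0,0,0]]]' 1; python3 -m handwheel '[[[0,0,10],[0,0,0]],[[0,0,30],[0,0,0]],[[0,0,10],[0,0,0]],[[0,0,0],[0,0,0]]]'
```

```text
time: 28.58
tool_pos: [444.6, -262.3, 35.9]
tcp_rot: [-3.14, -0.001, 1.532]
contact_force: [-0.2, -0.4, 0.4]
grip_width: 91.8
time: 29.32
tool_pos: [444.7, -263.0, 37.0]
tcp_rot: [3.141, 0.0, 1.531]
contact_force: [0.5, 0.4, 2.9]
grip_width: 49.6
time: 29.82
tool_pos: [444.9, -263.1, 87.3]
tcp_rot: [3.14, 0.001, 1.531]
contact_force: [-0.1, -0.0, -1.1]
grip_width: 49.4
```

```bash
python3 -m handwheel '[[[38,-2,0],[0,0,-0.02]],[[38,-2,0],[0,0,-0.02]],[[38,-2,0],[0,0,0]],[[38,0,0],[0,0,0]],[[0,0,0],[0,0,0]],[[0,0,-20],[0,0,0]],[[0,0,-20],[0,0,0]],[[0,0,-9],[0,0,0]],[[0,0,0],[0,0,0]]]';python3 -m handwheel '[[[0,2,0],[0,0,0]],[[0,2,0],[0,0,0]],[[0,1.5,0],[0,0,0]],[[0,0,0],[0,0,0]]]'
```

```text
time: 30.95
tool_pos: [595.6, -268.9, 37.4]
tcp_rot: [-3.14, -0.001, 1.49]
contact_force: [0.7, 0.2, -1.2]
grip_width: 50.2
time: 31.45
tool_pos: [596.7, -263.3, 37.8]
tcp_rot: [3.141, 0.0, 1.491]
contact_force: [0.1, 0.2, -1.0]
grip_width: 49.7
```

```bash
python3 -m handwheel '[[[0,1,0],[0,0,0]],[[0,1,0],[0,0,0]],[[0,0,0],[0,0,0]]]';python3 -m handwheel '[[[1,0,0],[0,0,0]],[[0.5,0,0],[0,0,0]],[[0,0,0],[0,0,0]]]'
```

```text
time: 31.82
tool_pos: [596.7, -262.6, 38.3]
tcp_rot: [3.141, 0.002, 1.491]
contact_force: [-1.0, -5.4, 0.8]
grip_width: 49.6
time: 32.2
tool_pos: [597.5, -262.6, 37.9]
tcp_rot: [-3.141, 0.002, 1.491]
contact_force: [-3.8, -4.6, 1.4]
grip_width: 49.5
```

Touching both neighbour and fence. Release, then go to crimson (468.5,-343.4, angle -0.18).

```bash
python3 -m handwheel '[[[-0.5,-0.7,-1],[0,0,0]],[[0,0,0],[0,0,0]]]';python3 -m handwheel '[[[0,0,0],[0,0,0]],[[0,0,0],[0,0,0]],[[0,0,0],[0,0,0]],[[0,0,0],[0,0,0]]]' 0.3; python3 -m handwheel '[[[0,0,30],[0,0,0]],[[0,0,35],[0,0,0]],[[-32,-20,0],[0,0,-0.04]],[[-32,-20,0],[0,0,-0.04]],[[-32,-20,0],[0,0,-0.02]],[[-32,-19,0],[0,0,0]],[[0,0,0],[0,0,0]],[[0,0,0],[0,0,0]]]'
python3 - <<'E'
from h import *
c=shot('wrist','w14'); o=get_obs(); print(np.round(o['tool_pos'],1),np.round(o['tcp_rot'],3))
print([(round(d['score'],2),np.round(w(c,d['xyz'])).tolist()) for d in spot_in('box_1','wrist')])
E
```

```text
time: 32.45
tool_pos: [597.5, -262.8, 37.0]
tcp_rot: [3.141, 0.001, 1.491]
contact_force: [-1.4, -5.1, 0.6]
grip_width: 49.7
time: 32.95
tool_pos: [597.7, -261.8, 36.7]
tcp_rot: [3.142, -0.0, 1.491]
contact_force: [0.3, -0.6, -0.4]
grip_width: 64.3
time: 33.95
tool_pos: [470.2, -341.0, 102.0]
tcp_rot: [3.141, -0.0, 1.39]
contact_force: [0.8, -0.2, 0.7]
grip_width: 64.0
[ 470.4 -340.7  101.9] [ 3.141 -0.     1.391]
[(0.91, [462.0, -352.0, 26.0]), (0.89, [609.0, -218.0, 23.0]), (0.8, [604.0, -266.0, 29.0]), (0.77, [438.0, -441.0, 13.0])]
```

View pics/w14.png

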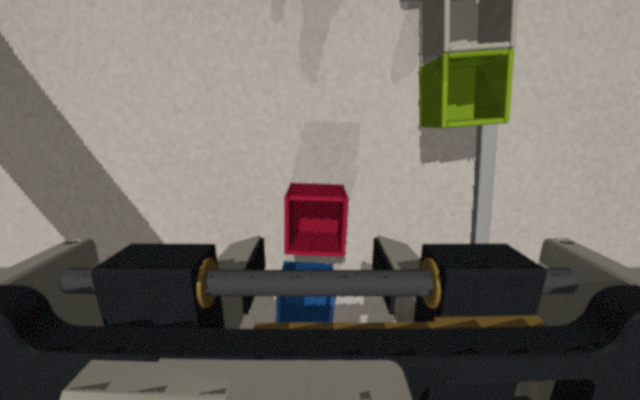

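Crimson is square to the jaws (columns 286–347). The white–green pair is closed along the fence.

```bash
python3 -m handwheel '[[[-1.5,-2,-25],[0,0,0]],[[0,0,-25],[0,0,0]],[[0,0,-15],[0,0,0]],[[0,0,0],[0,0,0]]]' 0; python3 -m handwheel '[[[0,0,0],[0,0,0]],[[0,0,0],[0,0,0]],[[0,0,0],[0,0,0]],[[0,0,0],[0,0,0]],[[0,0,0],[0,0,0]],[[0,0,0],[0,0,0]]]' 1; python3 -m handwheel '[[[0,0,10],[0,0,0]],[[0,0,30],[0,0,0]],[[0,0,10],[0,0,0]],[[0,0,0],[0,0,0]]]'
```

```text
time: 34.55
tool_pos: [468.1, -342.3, 35.8]
tcp_rot: [-3.14, -0.001, 1.392]
contact_force: [0.0, 0.2, 0.3]
grip_width: 91.7
time: 35.3
tool_pos: [468.1, -343.2, 37.0]
tcp_rot: [3.141, 0.0, 1.391]
contact_force: [-1.1, -0.3, 1.8]
grip_width: 49.4
time: 35.8
tool_pos: [468.4, -343.4, 87.4]
tcp_rot: [3.14, 0.001, 1.391]
contact_force: [0.0, -0.3, -1.5]
grip_width: 49.4
```

```bash
python3 -m handwheel '[[[31,6,0],[0,0,0.04]],[[31,6,0],[0,0,0.04]],[[31,6,0],[0,0,0.02]],[[31,6,0],[0,0,0]],[[0,0,0],[0,0,0]],[[0,0,-20],[0,0,0]],[[0,0,-20],[0,0,0]],[[0,0,-9],[0,0,0]],[[0,0,0],[0,0,0]]]';python3 -m handwheel '[[[0,2,0],[0,0,0]],[[0,2,0],[0,0,0]],[[0,1.5,0],[0,0,0]],[[0,1,0],[0,0,0]],[[0,0,0],[0,0,0]]]'
```

```text
time: 36.92
tool_pos: [591.2, -319.3, 37.5]
tcp_rot: [-3.14, -0.0, 1.49]
contact_force: [-0.3, 0.0, -1.4]
grip_width: 49.7
time: 37.55
tool_pos: [592.2, -312.6, 37.8]
tcp_rot: [3.141, 0.0, 1.491]
contact_force: [0.2, -0.0, -0.2]
grip_width: 49.6
```

```bash
python3 -m handwheel '[[[0,1,0],[0,0,0]],[[0,1,0],[0,0,0]],[[0,0,0],[0,0,0]]]';python3 -m handwheel '[[[1,0,0],[0,0,0]],[[0.7,0,0],[0,0,0]],[[0,0,0],[0,0,0]]]'
```

```text
time: 37.92
tool_pos: [592.3, -312.2, 38.4]
tcp_rot: [3.14, 0.003, 1.491]
contact_force: [-0.8, -5.8, -0.8]
grip_width: 49.5
time: 38.3
tool_pos: [593.1, -312.5, 38.1]
tcp_rot: [-3.141, 0.003, 1.491]
contact_force: [-4.3, -7.2, 1.1]
grip_width: 49.8
```

```bash
python3 -m handwheel '[[[-0.5,-0.7,-1],[0,0,0]],[[0,0,0],[0,0,0]]]';python3 -m handwheel '[[[0,0,0],[0,0,0]],[[0,0,0],[0,0,0]],[[0,0,0],[0,0,0]],[[0,0,0],[0,0,0]]]' 0.3; python3 -m handwheel '[[[0,0,30],[0,0,0]],[[0,0,35],[0,0,0]],[[-30,-21,0],[0,0,-0.04]],[[-30,-21,0],[0,0,-0.03]],[[-30,-21,0],[0,0,-0.02]],[[-29,-21,0],[0,0,0]],[[-29,-21,0],[0,0,0]],[[0,0,0],[0,0,0]],[[0,0,0],[0,0,0]]]'
python3 - <<'E'
from h import *
c=shot('wrist','w15'); o=get_obs(); print(np.round(o['tool_pos'],1),np.round(o['tcp_rot'],3))
print([(round(d['score'],2),np.round(w(c,d['xyz'])).tolist()) for d in spot_in('box_1','wrist')])
E
```

```text
time: 38.55
tool_pos: [593.1, -312.6, 37.2]
tcp_rot: [3.141, 0.002, 1.491]
contact_force: [-2.2, -5.2, 1.4]
grip_width: 50.0
time: 39.05
tool_pos: [593.4, -311.1, 36.7]
tcp_rot: [3.142, -0.0, 1.491]
contact_force: [0.4, -0.5, -0.1]
grip_width: 63.9
time: 40.17
tool_pos: [445.8, -416.1, 101.9]
tcp_rot: [3.141, -0.0, 1.4]
contact_force: [-0.5, 0.1, -0.4]
grip_width: 64.1
[ 446.  -415.8  101.8] [ 3.141 -0.     1.401]
[(0.87, [439.0, -428.0, 25.0]), (0.74, [572.0, -285.0, 37.0]), (0.7, [599.0, -312.0, 33.0])]
```

View pics/w15.png

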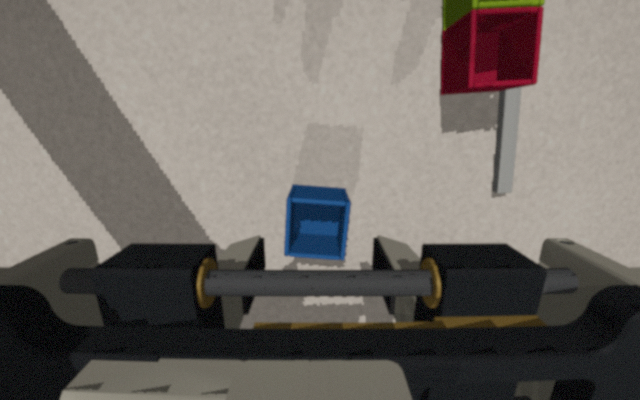

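Blue is where I measured it (columns 285–349). The row of three is closed. Grip blue.

```bash
python3 -m handwheel '[[[-1,-4,-25],[0,0,-0.02]],[[0,0,-25],[0,0,0]],[[0,0,-15],[0,0,0]],[[0,0,0],[0,0,0]]]' 0; python3 -m handwheel '[[[0,0,0],[0,0,0]],[[0,0,0],[0,0,0]],[[0,0,0],[0,0,0]],[[0,0,0],[0,0,0]],[[0,0,0],[0,0,0]],[[0,0,0],[0,0,0]]]' 1; python3 -m handwheel '[[[0,0,10],[0,0,0]],[[0,0,30],[0,0,0]],[[0,0,10],[0,0,0]],[[0,0,0],[0,0,0]]]'
```

```text
time: 40.78
tool_pos: [444.4, -419.4, 35.7]
tcp_rot: [-3.14, -0.001, 1.382]
contact_force: [-0.4, -0.1, 0.5]
grip_width: 91.3
time: 41.52
tool_pos: [444.3, -420.4, 37.0]
tcp_rot: [3.141, 0.0, 1.381]
contact_force: [-0.9, 0.3, 2.0]
grip_width: 49.6
time: 42.02
tool_pos: [444.6, -420.6, 87.5]
tcp_rot: [3.14, 0.001, 1.381]
contact_force: [0.2, 0.6, -0.3]
grip_width: 50.0
```

```bash
python3 -m handwheel '[[[36,13,0],[0,0,0.04]],[[36,13,0],[0,0,0.04]],[[36,13,0],[0,0,0.03]],[[35,12,0],[0,0,0]],[[0,0,0],[0,0,0]],[[0,0,-20],[0,0,0]],[[0,0,-20],[0,0,0]],[[0,0,-9],[0,0,0]],[[0,0,0],[0,0,0]]]';python3 -m handwheel '[[[0,2,0],[0,0,0]],[[0,2,0],[0,0,0]],[[0,1.5,0],[0,0,0]],[[0,0,0],[0,0,0]]]'
```

```text
time: 43.15
tool_pos: [586.5, -369.6, 37.5]
tcp_rot: [-3.141, -0.0, 1.49]
contact_force: [-0.5, -0.2, -0.9]
grip_width: 49.9
time: 43.65
tool_pos: [587.4, -363.6, 37.8]
tcp_rot: [3.142, 0.0, 1.491]
contact_force: [-0.2, -0.1, -1.2]
grip_width: 49.9
```

```bash
python3 -m handwheel '[[[0,1,0],[0,0,0]],[[0,1,0],[0,0,0]],[[0,0,0],[0,0,0]]]';python3 -m handwheel '[[[1,0,0],[0,0,0]],[[1,0,0],[0,0,0]],[[0,0,0],[0,0,0]]]'
```

```text
time: 44.02
tool_pos: [587.3, -362.2, 37.9]
tcp_rot: [3.141, 0.001, 1.491]
contact_force: [0.4, -1.5, -0.5]
grip_width: 50.0
time: 44.4
tool_pos: [589.2, -362.7, 37.9]
tcp_rot: [3.141, 0.001, 1.491]
contact_force: [-2.4, -4.8, -0.6]
grip_width: 49.8
```

```bash
python3 -m handwheel '[[[-0.6,-0.7,-1],[0,0,0]],[[0,0,0],[0,0,0]]]';python3 -m handwheel '[[[0,0,0],[0,0,0]],[[0,0,0],[0,0,0]],[[0,0,0],[0,0,0]],[[0,0,0],[0,0,0]]]' 0.3; python3 -m handwheel '[[[0,0,30],[0,0,0]],[[0,0,40],[0,0,0]],[[-5,10,40],[0,0,0]],[[-5,10,40],[0,0,0]],[[-5,10,40],[0,0,0]],[[-5,10,40],[0,0,0]],[[0,0,30],[0,0,0]],[[0,0,0],[0,0,0]],[[0,0,0],[0,0,0]]]'
python3 -c "
from h import *
shot('wrist','w16'); print(get_obs()['tool_pos'])"
python3 -m handwheel '[[[-11,28,-10],[0,0,0.02]],[[-11,28,-10],[0,0,0.02]],[[-11,28,-10],[0,0,0.02]],[[-11,28,-10],[0,0,0.02]],[[-11,28,-10],[0,0,0]],[[-11,28,-10],[0,0,0]],[[-11,28,-10],[0,0,0]],[[-11,28,-10],[0,0,0]],[[0,28,0],[0,0,0]],[[0,0,0],[0,0,0]],[[0,0,0],[0,0,0]]]' 1
python3 - <<'E'
from h import *
c=shot('wrist','w17'); o=get_obs(); print(np.round(o['tool_pos'],1),np.round(o['tcp_rot'],3))
print([(round(d['score'],2),np.round(w(c,d['xyz'])).tolist()) for d in spot_in('start_top','wrist')])
hsv=cv2.cvtColor(c['img'],cv2.COLOR_RGB2HSV); m=((hsv[...,0]>50)&(hsv[...,0]<85)&(hsv[...,1]>120)&(hsv[...,2]>60)).astype(np.uint8)
n,l,st,ce=cv2.connectedComponentsWithStats(m); k=1+np.argmax(st[1:,4]); print(st[k],ce[k],[np.round(at(c,*ce[k],z),1) for z in (43,50,57)])
a=cv2.imread('pics/w16.png')[20:260];b=cv2.imread('pics/w17.png')[0:250]; cv2.imwrite('pics/m1.png',np.vstack([a,b]))
E
```

```text
time: 44.65
tool_pos: [589.0, -362.8, 36.9]
tcp_rot: [3.141, 0.0, 1.491]
contact_force: [-1.3, -3.0, 0.3]
grip_width: 49.6
time: 45.15
tool_pos: [588.8, -362.3, 36.7]
tcp_rot: [-3.142, -0.0, 1.491]
contact_force: [0.1, -0.4, -1.1]
grip_width: 63.9
time: 46.28
tool_pos: [568.4, -322.3, 295.4]
tcp_rot: [-3.14, -0.001, 1.491]
contact_force: [-0.4, 0.6, 0.4]
grip_width: 64.1
[ 568.29951912 -322.26124977  294.92629652]
time: 47.7
tool_pos: [480.6, -70.9, 216.1]
tcp_rot: [-3.141, 0.0, 1.571]
contact_force: [0.2, -0.2, -0.4]
grip_width: 0.5
[480.7 -71.2 216.3] [-3.141  0.     1.57 ]
[(0.76, [465.0, 4.0, 55.0]), (0.38, [565.0, 89.0, 56.0])]
[292 109  28  29 641] [305.85647426 122.86427457] [array([465.4,   4.1,  43. ]), array([465.7,   4.1,  50. ]), array([466. ,   4.1,  57. ])]
```

View pics/m1.png

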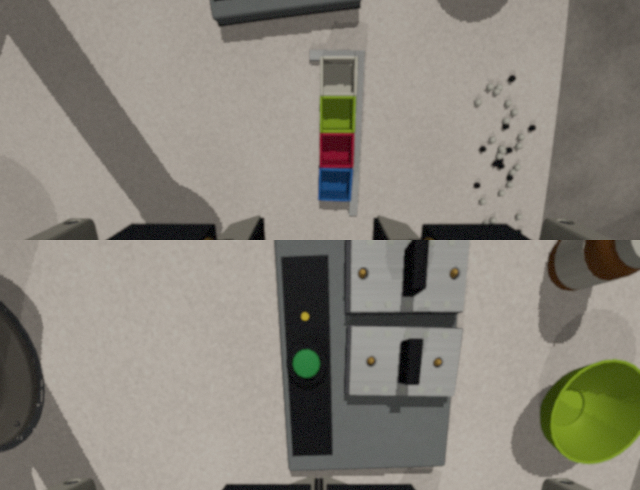

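The row of four is closed against the fence and stop. Both plates lie flat, with brass pins showing in the holes. The button is at (466,4.5). Now press it.

```bash
python3 -m handwheel '[[[-5,25,-26],[0,0,0]],[[-5,25,-26],[0,0,0]],[[-5,26,-26],[0,0,0]],[[0,0,-26],[0,0,0]],[[0,0,0],[0,0,0]]]' 1; python3 -m handwheel '[[[0,0,-12],[0,0,0]],[[0,0,-12],[0,0,0]],[[0,0,-6],[0,0,0]],[[0,0,0],[0,0,0]]]'
```

```text
time: 48.42
tool_pos: [464.6, 5.2, 111.4]
tcp_rot: [-3.138, -0.0, 1.57]
contact_force: [-0.3, -0.6, 0.7]
grip_width: 0.4
time: 48.92
tool_pos: [465.5, 5.4, 82.4]
tcp_rot: [-3.141, -0.0, 1.571]
contact_force: [-0.4, 0.3, 0.1]
grip_width: 0.5
```

Fingertips at z≈60, no contact yet.

```bash
for i in 1 2 3 4; do python3 -m handwheel '[[[0,0,-1.5],[0,0,0]],[[0,0,-1.5],[0,0,0]],[[0,0,0],[0,0,0]]]' | egrep 'pos|force'; done
```

```text
tool_pos: [465.7, 5.5, 79.8]
contact_force: [-0.3, 0.2, 0.7]
tool_pos: [465.6, 5.5, 76.6]
contact_force: [-0.3, 0.1, -0.8]
tool_pos: [465.6, 5.5, 73.6]
contact_force: [-0.1, 0.4, 0.0]
tool_pos: [465.6, 5.5, 70.6]
contact_force: [-0.1, 0.3, 0.9]
```

```bash
for i in 1 2 3; do python3 -m handwheel '[[[0,0,-1],[0,0,0]],[[0,0,-1],[0,0,0]],[[0,0,0],[0,0,0]]]' | egrep 'pos|force'; done
```

```text
tool_pos: [465.7, 5.5, 68.7]
contact_force: [0.3, -0.1, -0.7]
tool_pos: [465.7, 5.5, 66.7]
contact_force: [-0.3, -0.1, 0.1]
tool_pos: [465.7, 5.5, 64.7]
contact_force: [-0.7, -0.2, -0.1]
```

```bash
for i in 1 2 3; do python3 -m handwheel '[[[0,0,-1],[0,0,0]],[[0,0,-1],[0,0,0]],[[0,0,0],[0,0,0]]]' | egrep 'pos|force'; done
```

```text
tool_pos: [465.7, 5.5, 62.7]
contact_force: [0.6, -0.7, 0.5]
tool_pos: [465.7, 5.5, 60.7]
contact_force: [0.8, 0.5, -0.2]
tool_pos: [465.7, 5.5, 58.7]
contact_force: [0.6, 0.2, -0.5]
```

No contact force at the expected height. I need to look.

Run:
```python
from h import *
c=shot('wrist','w18'); s=shot('side','s2'); t=shot('top')
o=get_obs(); x,y,z=o['tool_pos']; print(np.round(o['joint_positions'],3),np.round(o['tau'],2))
p=proj(s,[[x,y,z-22]])[0]; print(p, proj(c,[[x,y,z-22],[466,4,43]]))
i=p.astype(int); a=cv2.resize(s['img'][i[1]-60:i[1]+40,i[0]-80:i[0]+80,::-1],(640,400),interpolation=cv2.INTER_CUBIC)
b=cv2.resize(c['img'][150:300,160:480,::-1],(427,200)); b=cv2.copyMakeBorder(b,0,0,0,213,cv2.BORDER_CONSTANT)
cv2.imwrite('pics/m2.png',np.vstack([a,b]))
```

```text
[-0.153  0.45   1.894  0.     0.797 -0.153] [  0.   -40.9  -16.68   0.05   0.05  -0.  ]
[366.52111132 251.96167452] [[319.57259081 236.98559368]
 [319.96773665 242.60999849]]
```

View pics/m2.png

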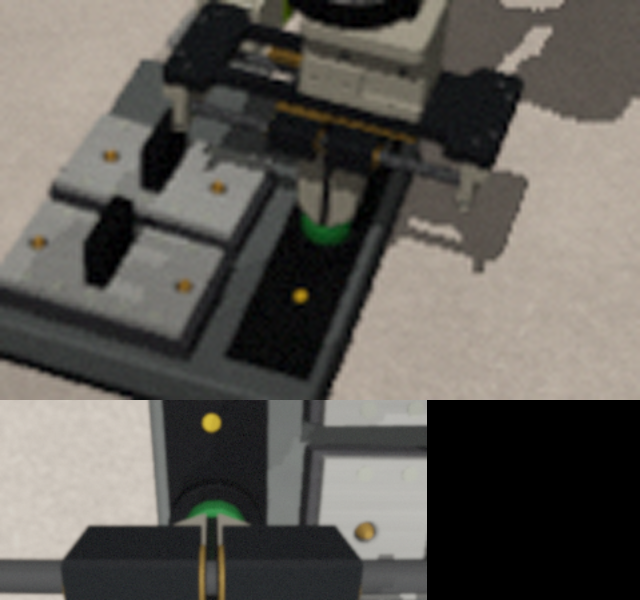

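The fingers are over the green button (crop (325,225)), with a sliver still visible below the tips. The tips look a few mm higher than nominal, so I'll continue slowly.

```bash
for i in 1 2 3 4; do python3 -m handwheel '[[[0,0,-1],[0,0,0]],[[0,0,0],[0,0,0]]]' | egrep 'pos|force'; done
```

```text
tool_pos: [465.7, 5.5, 57.7]
contact_force: [0.6, 0.2, 0.2]
tool_pos: [465.7, 5.5, 56.7]
contact_force: [-0.3, -0.1, -0.3]
tool_pos: [465.8, 5.5, 55.8]
contact_force: [-0.6, -0.0, 1.8]
tool_pos: [465.8, 5.5, 54.8]
contact_force: [0.2, 0.8, 2.5]
```

```bash
for i in 1 2 3 4; do python3 -m handwheel '[[[0,0,-1],[0,0,0]],[[0,0,0],[0,0,0]]]' | egrep 'pos|force'; done
```

```text
tool_pos: [465.8, 5.5, 53.8]
contact_force: [-0.6, -0.2, 2.8]
tool_pos: [465.8, 5.5, 52.8]
contact_force: [-0.1, 0.5, 2.9]
tool_pos: [465.8, 5.5, 51.8]
contact_force: [-0.9, 0.1, 5.0]
tool_pos: [465.8, 5.5, 50.8]
contact_force: [-0.5, 0.6, 4.4]
```

```bash
for i in 1 2; do python3 -m handwheel '[[[0,0,-1],[0,0,0]],[[0,0,0],[0,0,0]],[[0,0,0],[0,0,0]]]' | egrep 'pos|force'; done
```

```text
tool_pos: [465.8, 5.5, 50.0]
contact_force: [-1.5, -0.1, 7.5]
tool_pos: [465.9, 5.5, 49.8]
contact_force: [-2.7, 1.1, 16.4]
```

The button bottomed: the spring rose to 5 N over about 6 mm, then went hard. Retract straight up and do the final check.

```bash
python3 -m handwheel '[[[0,0,15],[0,0,0]],[[0,0,35],[0,0,0]],[[0,0,40],[0,0,0]],[[-15,0,40],[0,0,0]],[[-20,0,40],[0,0,0]],[[-20,0,40],[0,0,0]],[[-20,0,20],[0,0,0]],[[0,0,0],[0,0,0]],[[0,0,0],[0,0,0]],[[0,0,0],[0,0,0]]]'
python3 - <<'E'
from h import *
c=shot('top');s=shot('side')
a=cv2.resize(c['img'][150:300,150:490,::-1],(640,282),interpolation=cv2.INTER_CUBIC)
b=cv2.resize(s['img'][140:400,200:460,::-1],(318,318)); d=cv2.resize(s['img'][150:250,320:422,::-1],(322,318),interpolation=cv2.INTER_CUBIC)
cv2.imwrite('pics/fin.png',np.vstack([a,np.hstack([b,d])]))
print(get_obs()['contact_force'],get_obs()['time'])
E
```

```text
time: 56.82
tool_pos: [390.8, 5.5, 277.5]
tcp_rot: [-3.139, -0.0, 1.571]
contact_force: [0.2, -0.1, 0.4]
grip_width: 0.6
[0.65683003 0.44156459 0.86553302] 56.925
```

View pics/fin.png

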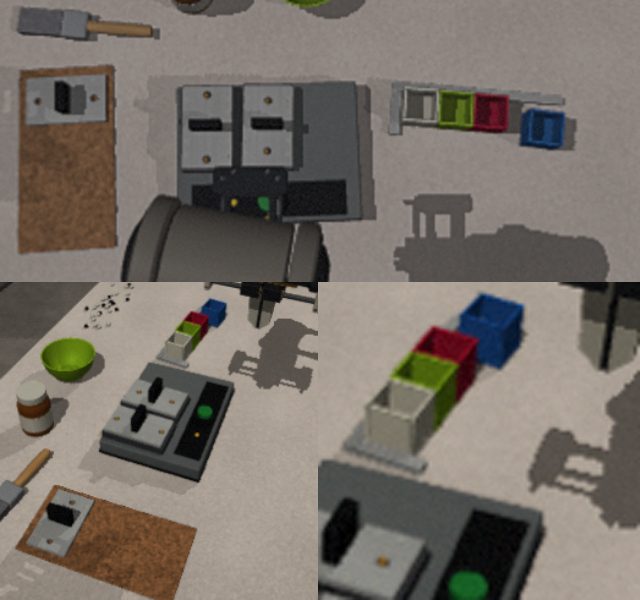

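The top view shows the blue box has been knocked about 2 cm away from the row's end (crop (543,129)); everything else is right. I have no views left, so I'll locate it by fitting the box silhouette to the colour mask, and test that on crimson.

```bash
cat > fit.py <<'E'
from h import *
from scipy.optimize import minimize
HUE={'blue':(100,125),'crim':(165,180),'green':(30,50)}
def mask(c,n):
    h=cv2.cvtColor(c['img'],cv2.COLOR_RGB2HSV); a,b=HUE[n]
    m=((h[...,0]>=a)&(h[...,0]<=b)&(h[...,1]>110)&(h[...,2]>25)).astype(np.uint8)
    m=cv2.morphologyEx(m,cv2.MORPH_CLOSE,np.ones((5,5))); return m
def fit(c,n,x0,lim=400,r=70):
    m=mask(c,n); q=proj(c,[[*x0[:2],25]])[0]; k=np.zeros_like(m); cv2.circle(k,tuple(int(v) for v in q),r,1,-1); m=m&k; m[lim:]=0
    def cost(p):
        x,y,t=p; R=np.array([[np.cos(t),-np.sin(t)],[np.sin(t),np.cos(t)]])
        P=[[*(R@[a,b]+[x,y]),z] for a in(-25,25) for b in(-25,25) for z in(0,50)]
        h=cv2.convexHull(proj(c,P).astype(np.float32)); s=np.zeros(m.shape,np.uint8)
        cv2.fillConvexPoly(s,np.round(h*16).astype(np.int32),255,cv2.LINE_AA,4); s=s/255.; s[lim:]=0
        return np.abs(s-m).sum()/max(m.sum(),1)
    best=min((minimize(cost,[x0[0],x0[1],t],method='Nelder-Mead',options=dict(initial_simplex=[[x0[0],x0[1],t],[x0[0]+8,x0[1],t],[x0[0],x0[1]+8,t],[x0[0],x0[1],t+.2]])) for t in(-.5,-.2,.1,.4)),key=lambda o:o.fun)
    return np.round(best.x,3),round(best.fun,3),int(m.sum())
E
python3 - <<'E'
from fit import *
c=capture('top'); f=lambda u,v:(150+u/1.882,150+v/1.882)
b=at(c,*f(543,129),45);r=at(c,*f(490,113),45);print(b,r)
print('crim',fit(c,'crim',r,r=35),'blue',fit(c,'blue',b,r=35))
E
```

```text
[ 568.86810459 -389.79550701   45.        ] [ 592.04902513 -315.00004483   45.        ]
crim (array([ 5.96022e+02, -3.17447e+02,  1.43000e-01]), np.float64(0.453), 348) blue (array([ 5.72617e+02, -3.93762e+02,  6.70000e-02]), np.float64(0.254), 423)
```

```bash
python3 -m handwheel '[[[15,-36,-4],[0,0,-0.04]],[[15,-36,-4],[0,0,-0.04]],[[15,-36,-4],[0,0,0]],[[15,-36,-6],[0,0,0]],[[15,-36,-6],[0,0,0]],[[15,-36,-8],[0,0,0]],[[15,-36,-8],[0,0,0]],[[15,-36,-8],[0,0,0]],[[15,-36,-8],[0,0,0]],[[15,-36,-8],[0,0,0]],[[15,-36,-8],[0,0,0]],[[14,-36,-5],[0,0,0]]]' 0
python3 -m handwheel '[[[0,0,0],[0,0,0]],[[0,0,0],[0,0,0]]]'
python3 - <<'E'
from fit import *
c=shot('wrist','w20')
print('blue',fit(c,'blue',(570,-391),lim=238,r=90),'crim',fit(c,'crim',(593,-312.5),lim=238,r=90),'green',fit(c,'green',(597.5,-262.5),lim=238,r=90))
E
```

```text
time: 58.48
tool_pos: [570.1, -427.6, 200.2]
tcp_rot: [-3.14, -0.001, 1.491]
contact_force: [0.7, -1.0, 0.5]
grip_width: 91.6
time: 58.72
tool_pos: [569.6, -425.9, 201.0]
tcp_rot: [-3.141, -0.001, 1.491]
contact_force: [-0.0, -0.2, -0.0]
grip_width: 91.8
blue (array([ 5.70513e+02, -3.92000e+02, -1.32000e-01]), np.float64(0.151), 2052) crim (array([ 5.93298e+02, -3.15231e+02, -4.30000e-02]), np.float64(0.128), 2495) green (array([ 5.99172e+02, -2.52451e+02, -7.70000e-02]), np.float64(0.057), 2843)
```

Blue is at about (570.5,-390.5), yaw about -0.13. Re-grip it and bring it back.

```bash
python3 -m handwheel '[[[0,12,-25],[0,0,-0.03]],[[0.7,12,-30],[0,0,-0.015]],[[0,11,-30],[0,0,0]],[[0,0,-25],[0,0,0]],[[0,0,-30],[0,0,0]],[[0,0,-20],[0,0,0]],[[0,0,-4],[0,0,0]],[[0,0,0],[0,0,0]]]' 0; python3 -m handwheel '[[[0,0,0],[0,0,0]],[[0,0,0],[0,0,0]],[[0,0,0],[0,0,0]],[[0,0,0],[0,0,0]],[[0,0,0],[0,0,0]],[[0,0,0],[0,0,0]]]' 1; python3 -m handwheel '[[[0,0,4],[0,0,0]],[[0,0,0],[0,0,0]]]'
```

```text
time: 59.78
tool_pos: [570.8, -391.3, 38.9]
tcp_rot: [3.14, 0.001, 1.446]
contact_force: [0.2, -1.1, 0.4]
grip_width: 92.1
time: 60.52
tool_pos: [570.5, -391.6, 37.8]
tcp_rot: [3.141, 0.0, 1.446]
contact_force: [-1.0, 0.9, 0.3]
grip_width: 49.7
time: 60.78
tool_pos: [570.6, -391.7, 42.1]
tcp_rot: [3.141, 0.0, 1.446]
contact_force: [-0.5, 0.7, -0.2]
grip_width: 49.4
```

```bash
python3 -m handwheel '[[[0,4,0],[0,0,0.045]],[[8,8,0],[0,0,0]],[[8,8,0],[0,0,0]],[[0,2,-3],[0,0,0]],[[0,2,0],[0,0,0]],[[0,2,0],[0,0,0]],[[0,0,0],[0,0,0]]]'; python3 -m handwheel '[[[0,2,0],[0,0,0]],[[0,1.5,0],[0,0,0]],[[0,0,0],[0,0,0]]]'
```

```text
time: 61.65
tool_pos: [586.3, -365.6, 38.8]
tcp_rot: [3.142, 0.0, 1.491]
contact_force: [-0.4, -0.1, -0.2]
grip_width: 49.3
time: 62.02
tool_pos: [586.3, -362.5, 38.9]
tcp_rot: [3.141, 0.001, 1.491]
contact_force: [-1.4, -2.5, -0.6]
grip_width: 49.2
```

```bash
python3 -m handwheel '[[[1,0,0],[0,0,0]],[[1,0,0],[0,0,0]],[[0,0,0],[0,0,0]]]'
```

```text
time: 62.4
tool_pos: [588.3, -362.7, 38.9]
tcp_rot: [3.141, 0.001, 1.491]
contact_force: [-2.5, -4.3, -0.9]
grip_width: 49.9
```

```bash
python3 -m handwheel '[[[-0.5,-0.7,-1],[0,0,0]],[[0,0,0],[0,0,0]]]';python3 -m handwheel '[[[0,0,0],[0,0,0]],[[0,0,0],[0,0,0]],[[0,0,0],[0,0,0]],[[0,0,0],[0,0,0]]]' 0.3; python3 -m handwheel '[[[0,0,30],[0,0,0]],[[0,0,40],[0,0,0]],[[0,-5,40],[0,0,0]],[[0,-10,40],[0,0,0]],[[0,-10,30],[0,0,0]],[[0,0,0],[0,0,0]],[[0,0,0],[0,0,0]]]'
python3 - <<'E'
from fit import *
c=shot('wrist','w21')
print('blue',fit(c,'blue',(589,-362.7),lim=238,r=80),'crim',fit(c,'crim',(593,-312.5),lim=238,r=80),'green',fit(c,'green',(597.5,-262.5),lim=238,r=80))
E
```

```text
time: 62.65
tool_pos: [588.3, -362.7, 37.9]
tcp_rot: [3.141, 0.0, 1.491]
contact_force: [-0.3, -3.0, -0.3]
grip_width: 50.0
time: 63.15
tool_pos: [588.0, -362.5, 37.7]
tcp_rot: [3.142, -0.0, 1.491]
contact_force: [0.3, 0.1, -1.0]
grip_width: 64.1
time: 64.03
tool_pos: [587.5, -387.1, 216.3]
tcp_rot: [-3.14, -0.001, 1.491]
contact_force: [0.2, 0.5, 0.2]
grip_width: 64.0
blue (array([ 5.87310e+02, -3.63833e+02, -1.25000e-01]), np.float64(0.214), 1777) crim (array([ 5.93125e+02, -3.15154e+02, -9.70000e-02]), np.float64(0.144), 1984) green (array([ 5.97454e+02, -2.65007e+02, -8.30000e-02]), np.float64(0.175), 2270)
```

The row is closed again (spacing about 50 mm). Since the knock may have come before the first press counted, I'll press once more.

```bash
python3 -m handwheel '[[[-11,35,0],[0,0,0.04]],[[-11,36,0],[0,0,0.04]],[[-11,36,0],[0,0,0]],[[-11,36,0],[0,0,0]],[[-11,36,0],[0,0,0]],[[-11,36,0],[0,0,0]],[[-11,36,0],[0,0,0]],[[-11,36,0],[0,0,0]],[[-11,36,0],[0,0,0]],[[-11,35,0],[0,0,0]],[[-11,35,0],[0,0,0]],[[0,0,0],[0,0,0]]]' 1; python3 -m handwheel '[[[0,0,-30],[0,0,0]],[[0,0,-40],[0,0,0]],[[0,0,-35],[0,0,0]],[[0,0,-30],[0,0,0]],[[0,0,-12],[0,0,0]],[[0,0,0],[0,0,0]]]'
```

```text
time: 65.58
tool_pos: [465.4, 7.4, 216.8]
tcp_rot: [-3.139, -0.001, 1.574]
contact_force: [-0.2, 0.5, -0.4]
grip_width: 0.5
time: 66.32
tool_pos: [466.6, 5.0, 70.2]
tcp_rot: [-3.14, -0.0, 1.57]
contact_force: [-0.5, 0.2, 0.1]
grip_width: 0.5
```

```bash
python3 -m handwheel '[[[0,0,-7],[0,0,0]],[[0,0,-5],[0,0,0]],[[0,0,-3],[0,0,0]],[[0,0,-3],[0,0,0]],[[0,0,-1.5],[0,0,0]],[[0,0,-1],[0,0,0]],[[0,0,0],[0,0,0]],[[0,0,0],[0,0,0]]]'; python3 -m handwheel '[[[0,0,15],[0,0,0]],[[0,0,35],[0,0,0]],[[0,0,40],[0,0,0]],[[-15,0,40],[0,0,0]],[[-20,0,40],[0,0,0]],[[-20,0,40],[0,0,0]],[[-20,0,20],[0,0,0]],[[0,0,0],[0,0,0]],[[0,0,0],[0,0,0]],[[0,0,0],[0,0,0]]]'
python3 - <<'E'
from fit import *
c=shot('top','fin2'); m=mask(c,'blue'); f=lambda n,p:fit(c,n,p,r=30)
for n,p in (('blue',(588,-363)),('crim',(593,-312.5)),('green',(597.5,-262.5))): print(n,f(n,p))
print('plates',[(round(d['score'],2),np.round(w(c,d['xyz'])).tolist()) for d in spot_in('plate_a','top')])
E
```

```text
time: 67.32
tool_pos: [467.1, 5.3, 50.4]
tcp_rot: [3.141, 0.0, 1.571]
contact_force: [0.0, 0.9, 4.8]
grip_width: 0.2
time: 68.58
tool_pos: [392.0, 5.3, 279.1]
tcp_rot: [-3.139, -0.0, 1.571]
contact_force: [-0.6, 0.1, -0.3]
grip_width: 0.4
blue (array([ 5.90017e+02, -3.66708e+02,  1.00000e-01]), np.float64(0.463), 356)
crim (array([ 5.95388e+02, -3.16232e+02,  1.53000e-01]), np.float64(0.446), 349)
green (array([ 6.00542e+02, -2.65799e+02, -1.20000e-01]), np.float64(0.376), 358)
plates [(0.64, [567.0, 90.0, 61.0]), (0.61, [622.0, 306.0, 6.0]), (0.43, [597.0, -366.0, 23.0])]
```

The second press reached 5.6–6 mm of travel (4.8 N). The box spacing is 50.4–51 mm, and the three boxes carry the same offset as the earlier top-view crimson check. Handing in.

```bash
python3 -c "
from h import *
print(bot.close_job(), get_obs()['time'])"
```

```text
the job is handed in; nothing more can be done
the job is handed in; nothing more can be done
```

The job is handed in, at about 69 s on the robot clock (limit 210 s), with plates, row and button all done; `close_job` gave no verdict.

- **Plates:** The 92 mm plate is on the 92 mm seat (y≈92) and the 72 mm plate is on the 72 mm seat (y≈7). Both went down to within about 0.1 mm of the home height, and brass pins showed in both sets of holes. The 82 mm plate was never touched and lies flat on the cork board.
- **Boxes:** White, green, crimson and blue stand in that order from the end stop. White was pushed against both stop and fence, and each further box against its neighbour and the fence.
- **Knocked box:** Blue was found about 3 cm out of place after the first button press. I put it back.
- **Button:** I pressed it fully down the first time, to a hard stop at 16 N. After fixing blue I pressed it again, to about 5.6–6 mm of travel at 4.8 N. No hard stop was felt that time.

**Last checks:**
- **Row:** The final top-camera fit put green, crimson and blue about 51 mm apart, so the row is closed. Its box angles are unreliable because the fit was rough, so I relied on the wrist fits before the second press (about -0.08 to -0.13 rad against the fence's -0.08).
- **Plates:** The plate detector in the last picture found only the 92 mm plate and the spare, plus a false hit on blue. It missed the 72 mm plate, which I had last seen seated after the first press.
- **Fingertips:** On the first press the closed fingertips met the button lower than the stated tip length suggests. I stopped to look, then went down slowly until the force showed contact.

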